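# Stack and lid the studio's stack-nest trays

### The job

Stack the three loose trays on the fixed base tray one at a time, from the bottom up: the deep tray (round pots) first, then the middle tray (square pans), then the shallow tray (pens). Turn each tray so that its end tab is at the opposite end from the tab of the tray below, so that it stands level on the rim lugs and does not sink in and nest; last, put the lid on squarely. Let go of everything, and neither push away nor knock over the jar, bottle, eraser, tape roll and mug standing around.

Things in the scene. Friction and masses are not known exactly. Their poses are not given: they have to be found in the camera images.
- base_tray: Target: grey tray fixed on a plywood board 136 x 84 x 8 mm; holds four wooden blocks. Any place and yaw. Origin: on the desk under its centre; +x towards its tab, a flat flap 10 x 34 mm sticking out of one end at rim height. Rim at z 42 mm, tops of its four lugs (inside the long sides, at x +34 and -13 mm) at 36 mm. A tray with its tab at the other end stands on the lugs; same end: it sinks 8 mm more (wrong).
- deep_tray: Loose grey tray, 50 mm high, 0.3 kg, with four round white-lidded pots fast in it. Origin: centre of underside; +x towards its end tab (as base_tray). Top 14 mm is a collar 116 (x) x 66 mm (y) outside, 112 x 62 inside: grip it across the 66 mm at mid-length. Tub below 103 x 53 mm, so it enters a lower collar with 4.5 mm play each way. Rim at 50, lug tops at 44 mm; the next tray's underside rests there.
- middle_tray: Loose grey tray, same pattern and outline as deep_tray but 42 mm high, about 0.22 kg, holding a row of four square white paint pans with black round centres (fast in it). Origin: centre of its underside; +x towards its tab; rim at 42 mm, lug tops at 36 mm.
- shallow_tray: Loose grey tray, same pattern and outline as deep_tray but 34 mm high, about 0.16 kg, holding white pens with black ends, lying lengthwise (fast in it). Origin: centre of its underside; +x towards its tab; rim at 34 mm, lug tops at 28 mm. On every stacked tray keep the fingertips at least 7 mm above its underside, to clear the collar below.
- lid: Loose grey lid, 80 g: plate 116 x 66 x 3 mm with a locating plug 102 x 52 x 4 mm beneath it and an upright grip rib 50 mm long (x), 14 mm thick (y), on top. Origin: centre of the plug's underside; plate top at 7 mm, rib top at 41 mm. Fits either way round: plate on the top tray's rim, plug 4 mm inside (origin 30 mm above that tray's).
- ink_jar: Bystander: small jar with red cap, 32 mm across, 45 mm high, loose. Origin: centre of underside.
- glue_bottle: Bystander: small bottle with blue cap, 30 mm across, 65 mm high, loose. Origin: centre of underside.
- eraser_block: Bystander: dark rubber block 45 x 25 x 14 mm, loose. Origin: centre of underside.
- tape_roll: Bystander: cardboard ring 90 mm across, 22 mm high, loose, lying flat. Origin: centre of underside.
- brush_mug: Bystander: white ceramic cup 68 mm across, 75 mm high, loose. Origin: centre of underside.
Mind the look-alikes: they are no part of the job. Leave any purple look-alike of the lid alone.

How it is judged:
By the outcome, as a careful person would: the job done as asked, in the order asked, and still so for the second after the job is handed in, with the robot touching nothing.
It also fails if it takes over 128 s, if anything falls off the work surface, if the arm or the gripper's body presses on something with over 40 N, if the wrist force passes 120 N, or if a joint passes its speed limit or range.

### The arm

A 7-joint arm with a two-finger parallel gripper is mounted at the origin on the work surface. World frame = base frame: x ahead of the robot, y to its left, z up, the work surface at z = 0. Lengths are in m, angles in rad, forces in N, time in s.
With the tool pointing down it reaches from about 0.4 to 0.85 m from the base axis. Payload 4.4 kg.
Tool frame: the origin (TCP) lies at the centre of the arm's flange, where the gripper is bolted on; the fingertips stand 199 mm ahead of it and the grasp point (between the pads) lies 180 mm ahead of it (bot.tcp_to_tips is the distance from the TCP to the fingertips, in m); y points along the fingers, z is the direction in which the jaws open and shut, and the axes are right-handed (so a half turn about y gives the same grasp; the last joint's range is limited). The gripper opens to 94 mm and grips with 3 to 60 N. Pads are 16 mm wide; open, the fingers measure 119 mm over their backs; the gripper's body (75 mm by 177 mm) begins 78 mm behind the grasp point.
Start: joints at [1.088, 0.628, 0.038, 1.517, -0.027, 0.996, -0.02], TCP at [0.263, -0.594, 0.405] pointing down, gripper open.
Joint ranges: [-3.06, 3.06], [-0.37, 2.12], [-1.25, 1.32], [0.18, 2.47], [-1.1, 4.24], [0.23, 1.98], [-2.94, 2.94]. Speed limits (rad/s): [2.57, 2.57, 3.14, 3.14, 3.14, 3.14, 3.14].

### API

Orientations are given as a rotation vector (axis times angle).
In Python, from station import bot, get_image gives the robot as it stands. The module is installed in compiled form; this text tells all that it offers.
- The arm moves only by the tool carry_out, never from a script. Its argument "motion" is a list that holds one entry, the list of rows, each a list of 5 numbers: the opening in per cent of the stroke, from 0 (shut) to 100 (fully open), then the shift along the tool's x, y, z in units of 0.05 m (1.0 is 0.05 m), then the turn about the tool's y in units of 5 degrees (1.0 is 5 degrees). In form: [[[gripper, x, y, z, yaw], ...]]. A call has 1 to 8 rows; each row shifts and turns the commanded pose from where the row before left it, along the tool's axes as they then stand; what a row does not reach is not made up. A row lasts 1/10 s, in which the tool goes at most 50 mm and 8.59 degrees, less where a joint would pass 70% of its speed; a pose out of reach is approached as far as the arm can. A call with a number of a shift or a turn outside -1 to 1 is refused whole. A call with a gripper value outside its range is refused whole. The fingers move at their own pace and stop on an object; the grip force is fixed at half the most. Time passes only in rows, so rows that do not move let the fingers close. It gives the time, the measured TCP pose, the force and the opening at its end, in the units of the state.
- bot.sense(): the state, without advancing time (a new reading comes with each control period).
- get_image(name): name is "scene" or "top" or "wrist"; returns a dict with "image" (480x640x3 uint8, red, green, blue), "camera_matrix" (3x3 intrinsics, pixels), "D" ([k1, k2, p1, p2, k3] as OpenCV has them; the pictures are not rectified), "xyz" and "rotation" of the camera in the world. Camera axes: x right, y down, z forward; pixel columns grow to the right and rows downward; lengths in m; the calibration is good to about 2 mm. A picture is of the moment at which its call begins. There is no depth.
- bot.hand_in(): hands the job in, once; it reports no verdict.
The state is a dict: "time": time; "q": joint angles; "qd": joint speeds; "joint_efforts": joint torques, N m; "position": TCP position; "tcp_rot": TCP orientation; "contact_force": force on the tool from outside, world axes, zero at the start; "wrist_torque": the same for the moment, N m; "opening": opening from 0.0 (shut) to 1.0 (fully open).
Only numpy, scipy, OpenCV 4.12 (cv2) and the standard library are available. Lean on these libraries where they do the work, as an engineer would, in place of code of your own. Each camera call takes 0.05 s, during which the arm holds its last target.

## Working session

There is one attempt and no reset: what is moved stays moved. The work goes in short steps, Python scripts to look and compute and a tool call to move; the robot and the scene stay as the last step left them, time stands still between calls to the robot, and variables do not carry over. Pictures are saved under pics/ and viewed, and the job is handed in when it is done.

Besides the shell and the picture viewer there is one more tool, called by a JSON object that holds its "method" and its "body". carry_out: Moves the arm, as the interface text tells. Shifts and turns lie within -1 to 1; 1 stands for 0.05 m of shift or 5 degrees of turn. Its arguments: {"type":"object","properties":{"motion":{"type":"array","items":{"type":"array","items":{"type":"array","items":{"type":"number"}}}}},"required":["motion"]}

```bash
mkdir -p pics; ls; cat > h.py <<'E'
import numpy as np, cv2
from station import bot, get_image
def snap(n,f):
    d=get_image(n); cv2.imwrite('pics/'+f,d['image'][:,:,::-1]); return d
E
python3 - <<'E'
from h import *
import pickle
s=bot.sense();print({k:np.round(v,3) for k,v in s.items()},bot.tcp_to_tips)
D={}
for n in('scene','top','wrist'):
    d=D[n]=snap(n,n+'0.png');print(n,np.round(d['xyz'],3),np.round(d['rotation'],2).tolist(),np.round(d['camera_matrix'],0).tolist(),d['D'])
pickle.dump(D,open('d0.pkl','wb'))
E
```

```text
pics
{'time': np.float64(0.0), 'q': array([ 1.088,  0.629,  0.038,  1.518, -0.027,  0.996, -0.02 ]), 'qd': array([-0.001, -0.001,  0.002,  0.   , -0.   ,  0.001, -0.001]), 'joint_efforts': array([ 1.0000e-03, -5.4972e+01,  1.1430e+00, -1.8664e+01, -5.2000e-02,
        2.4000e-02,  0.0000e+00]), 'position': array([ 0.263, -0.594,  0.404]), 'tcp_rot': array([-0.422,  1.994, -1.99 ]), 'contact_force': array([0.413, 0.178, 0.042]), 'wrist_torque': array([-0.049, -0.041,  0.021]), 'opening': np.float64(1.001)} 0.1992
scene [0.952 0.46  0.734] [-0.96, -2.54, 0.96] [[456.0, 0.0, 324.0], [0.0, 456.0, 246.0], [0.0, 0.0, 1.0]] [0.03496103 0.         0.         0.         0.        ]
top [0.33  0.006 1.282] [-2.12, 2.12, -0.19] [[513.0, 0.0, 319.0], [0.0, 513.0, 228.0], [0.0, 0.0, 1.0]] [-0.13115199  0.          0.          0.          0.        ]
wrist [ 0.329 -0.565  0.382] [2.45, -1.59, -0.21] [[339.0, 0.0, 323.0], [0.0, 339.0, 238.0], [0.0, 0.0, 1.0]] [-0.01686585  0.          0.          0.          0.        ]
```

View pics/scene0.png

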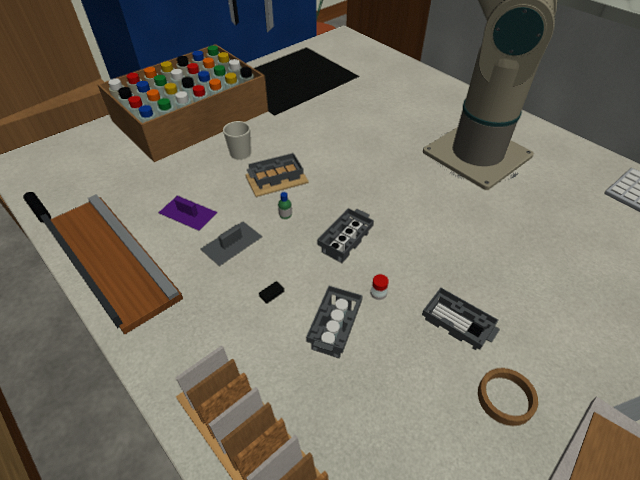

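View pics/top0.png

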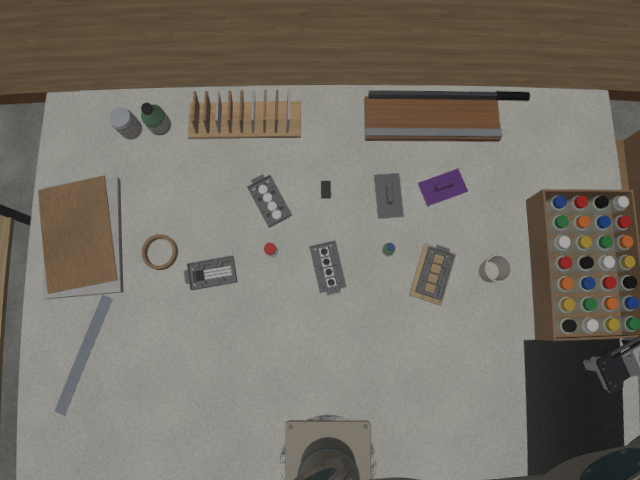

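View pics/wrist0.png

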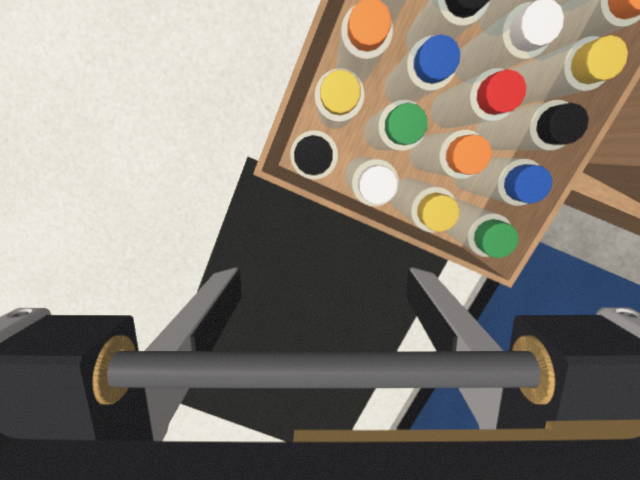

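Loose trays in the top view: deep with round pots at (268,200), middle with square pans at (327,267), shallow with pens at (212,273). The base is on plywood at (433,273). The grey lid is at (388,195), and the purple look-alike at (443,187) stays untouched. I'll confirm these in enlarged crops.

```bash
cat >> h.py <<'E'
from scipy.spatial.transform import Rotation as R
def ray(d,uv):
    K=np.array(d['camera_matrix'],float);Dc=np.array(d['D'],float)
    p=cv2.undistortPoints(np.array(uv,float).reshape(-1,1,2),K,Dc).reshape(-1,2)
    v=np.c_[p,np.ones(len(p))]
    r=np.array(d['rotation']); Rm=r if r.shape==(3,3) else R.from_rotvec(r).as_matrix()
    return np.array(d['xyz']),v@Rm.T
def onplane(d,uv,z):
    o,v=ray(d,uv); t=(z-o[2])/v[:,2]; return (o+v*t[:,None])[:,:2]
def proj(d,P):
    r=np.array(d['rotation']); Rm=R.from_rotvec(r).as_matrix()
    rv=cv2.Rodrigues(Rm.T)[0]; t=-Rm.T@np.array(d['xyz'])
    return cv2.projectPoints(np.array(P,float).reshape(-1,1,3),rv,t,np.array(d['camera_matrix'],float),np.array(d['D'],float))[0].reshape(-1,2)
def crop(im,c,w,h,f,k):
    x,y=c; a=im[max(0,y-h):y+h,max(0,x-w):x+w]; cv2.imwrite('pics/'+f,cv2.resize(a[:,:,::-1],None,fx=k,fy=k,interpolation=cv2.INTER_CUBIC))
E
python3 - <<'E'
from h import *
import pickle
D=pickle.load(open('d0.pkl','rb'))
t=D['top']
crop(t['image'],(330,235),160,80,'c1.png',2.5)
crop(D['scene']['image'],(340,260),190,120,'c2.png',2.1)
print(R.from_rotvec(bot.sense()['tcp_rot']).as_matrix().round(3))
for n,c,z in[('deep',(268,200),.05),('mid',(327,267),.042),('shal',(212,273),.034),('base',(433,273),.042),('lid',(388,195),.007)]:
    print(n,onplane(t,[c],z).round(3))
E
```

```text
[[-0.914 -0.001  0.405]
 [-0.405  0.001 -0.914]
 [ 0.    -1.    -0.001]]
deep [[0.635 0.147]]
mid [[0.47  0.001]]
shal [[0.455 0.284]]
base [[ 0.454 -0.256]]
lid [[ 0.658 -0.155]]
```

View pics/c1.png

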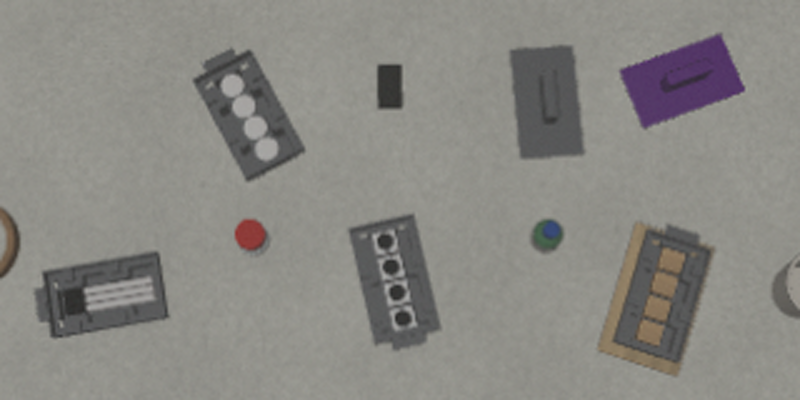

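View pics/c2.png

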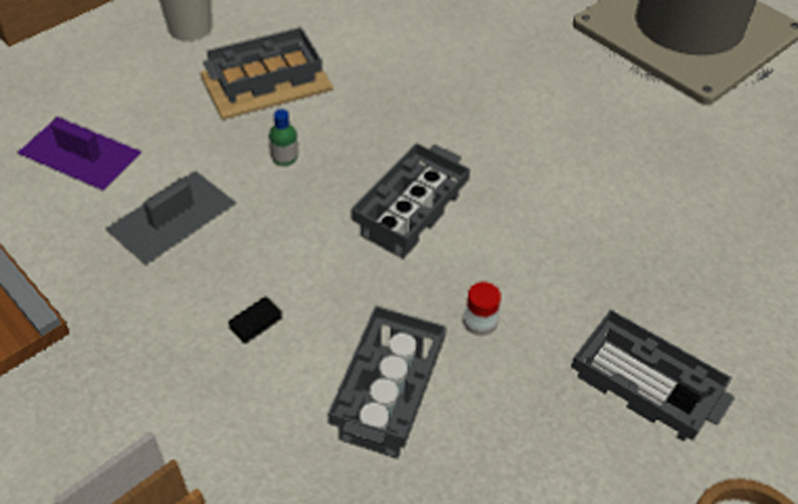

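The crops confirm each item. The tabs point as follows: deep up-left (+x), middle towards the robot, shallow to the left (+y), base up. The grey lid is the unpainted one at crop (547,100). Next is a coarse measurement.

```bash
python3 - <<'E'
from h import *
import pickle
D=pickle.load(open('d0.pkl','rb'))
t=D['top']; im=t['image']; hsv=cv2.cvtColor(im,cv2.COLOR_RGB2HSV)
for n,c,z,th in[('deep',(268,200),.045,105),('mid',(327,267),.04,105),('shal',(212,273),.032,105),('base',(433,270),.04,105),('lid',(388,195),.007,105)]:
    x,y=c; w=45
    m=np.zeros(im.shape[:2],np.uint8); sub=hsv[y-w:y+w,x-w:x+w]
    m[y-w:y+w,x-w:x+w]=((sub[...,2]<th)&(sub[...,1]<60))*255
    m=cv2.morphologyEx(m,cv2.MORPH_OPEN,np.ones((3,3)))
    cs=cv2.findContours(m,cv2.RETR_EXTERNAL,cv2.CHAIN_APPROX_NONE)[0]
    cs=[k for k in cs if cv2.contourArea(k)>150]; k=min(cs,key=lambda k:np.hypot(*(k.mean(0)[0]-c)))
    P=onplane(t,k.reshape(-1,2),z).astype(np.float32)
    r=cv2.minAreaRect(P*1000); b=cv2.boxPoints(r)
    e=max([b[1]-b[0],b[2]-b[1]],key=np.linalg.norm)
    print(n,len(cs),np.round(r[0],1),np.round(r[1],1),'yaw',round(np.degrees(np.arctan2(e[1],e[0]))%180,1))
for n,c in [('red',(270,249)),('bottle',(389,248)),('mug',(495,268)),('eraser',(325,189)),('tape',(159,252))]: print(n,onplane(t,[c],.04).round(3))
E
```

```text
deep 1 [639.6 147.7] [130.   64.9] yaw 28.6
mid 1 [ 4.681e+02 -4.000e-01] [124.9  64.4] yaw 13.0
shal 1 [455.9 289.8] [ 67.2 127.5] yaw 100.4
base 1 [ 459.  -262.7] [ 68.3 126. ] yaw 161.4
lid 1 [ 658. -156.] [114.1  65. ] yaw 4.0
red [[0.514 0.141]]
bottle [[ 0.516 -0.15 ]]
mug [[ 0.466 -0.412]]
eraser [[0.666 0.006]]
tape [[0.506 0.418]]
```

```bash
cat >> h.py <<'E'
def go(target,phi=None):
    """print the shift in tool axes units of the move to target (TCP), from sensed pose"""
    s=bot.sense(); M=R.from_rotvec(s['tcp_rot']).as_matrix(); p=np.array(s['position'])
    a=np.degrees(np.arctan2(M[1,2],M[0,2]))
    d=(M.T@(np.array(target)-p))/0.05
    print('pos',p.round(4),'phi',round(a,2),'open',round(float(s['opening']),3),'t',round(float(s['time']),2),'F',np.round(s['contact_force'],1),'q7',round(float(s['q'][6]),2),'tilt',np.round(M[:2,1],4))
    print('  shift units xyz',d.round(3), 'turn units', None if phi is None else round((a-phi)/5,3))
E
python3 - <<'E'
from h import *
import pickle
D=pickle.load(open('d0.pkl','rb'));w=D['wrist']
M=R.from_rotvec(bot.sense()['tcp_rot']).as_matrix()
C=R.from_rotvec(w['rotation']).as_matrix()
print((M.T@C).round(3),M.T@(np.array(w['xyz'])-bot.sense()['position']))
print(onplane(w,[(320,100),(320,200),(320,260)],.04))
go([.454,-.261,.404],-108)
E
```

```text
[[-0.     0.968  0.253]
 [-0.    -0.253  0.968]
 [ 1.     0.     0.   ]] [-0.07215219  0.02167671 -0.00046589]
[[ 0.3690162  -0.54281258]
 [ 0.28207168 -0.581092  ]
 [ 0.22356469 -0.60684561]]
pos [ 0.2631 -0.5942  0.404 ] phi -66.12 open 0.999 t 0.15 F [ 0.5 -0.3  0.1] q7 -0.02 tilt [-0.0006  0.0013]
  shift units xyz [-6.189e+00  6.000e-03 -4.547e+00] turn units 8.375
```

{"method": "carry_out", "body": {"motion": [[[100,-0.77,0,-0.57,0],[100,-0.77,0,-0.57,0],[100,-0.77,0,-0.57,0],[100,-0.77,0,-0.57,0],[100,-0.77,0,-0.57,0],[100,-0.77,0,-0.57,0],[100,-0.77,0,-0.57,0],[100,-0.77,0,-0.57,0]]]}}

```text
time: 0.95
position: [0.4531, -0.2594, 0.4047]
tcp_rot: [-0.421, 1.992, -1.992]
contact_force: [-0.2, -0.2, 0.2]
opening: 1.004
```

{"method": "carry_out", "body": {"motion": [[[100,0,0,0,1],[100,0,0,0,1],[100,0,0,0,1],[100,0,0,0,1],[100,0,0,0,1],[100,0,0,0,1],[100,0,0,0,1],[100,0,0,0,1]]]}}

```text
time: 1.75
position: [0.4524, -0.2611, 0.4045]
tcp_rot: [-0.296, -2.069, 2.068]
contact_force: [-0.6, -0.0, 0.3]
opening: 0.999
```

{"method": "carry_out", "body": {"motion": [[[100,0,0.5,0,0.4],[100,0,0.5,0,0],[100,0,0,0,0],[100,0,0,0,0]]]}}

```text
time: 2.15
position: [0.4525, -0.2612, 0.3547]
tcp_rot: [-0.326, -2.051, 2.05]
contact_force: [0.5, 0.1, 0.1]
opening: 0.999
```

```bash
python3 - <<'E'
from h import *
import pickle
go([.454,-.261,.354],-108)
d=snap('wrist','w1.png');pickle.dump(d,open('w1.pkl','wb'))
E
```

```text
pos [ 0.4525 -0.2612  0.3547] phi -108.12 open 0.999 t 2.15 F [0.5 0.1 0.1] q7 -1.26 tilt [-0.0008  0.0004]
  shift units xyz [-0.027  0.015 -0.014] turn units -0.024
```

View pics/w1.png

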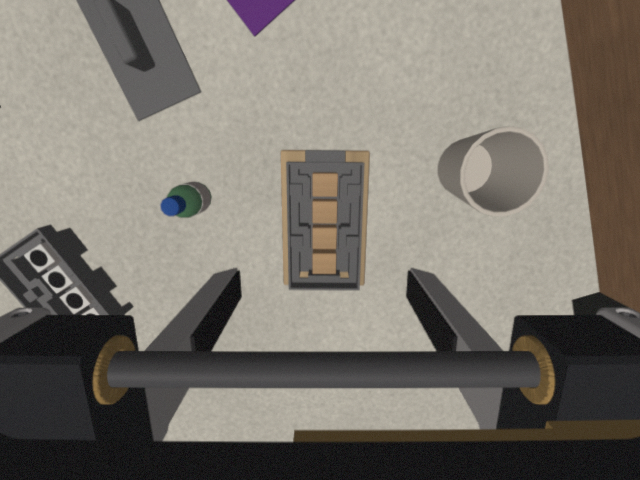

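The wrist picture shows the base tray centred at about (325,225) with its tab at the top (324,156) and the mug at (503,170). I'll enlarge it to measure the rim.

```bash
python3 - <<'E'
from h import *
import pickle
d=pickle.load(open('w1.pkl','rb'))
crop(d['image'],(325,222),65,85,'w1c.png',3.5)
E
```

```text
(no output)
```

View pics/w1c.png

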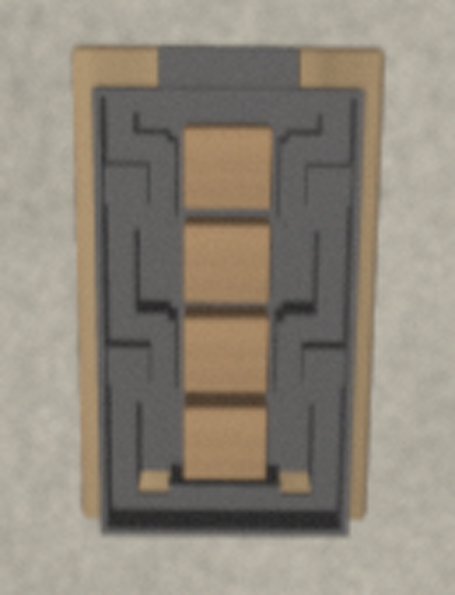

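```bash
cat >> h.py <<'E'
def pose(d,c,off,k,z,tipx=None):
    """c: 4 crop corners TL,TR,BR,BL (tab end first) -> centre, yaw towards first edge"""
    uv=np.array(c,float)/k+np.array(off)
    P=onplane(d,uv,z)
    f=(P[0]+P[1])/2; b=(P[2]+P[3])/2; v=f-b
    L=(P[0]+P[3])/2; Rr=(P[1]+P[2])/2; n=L-Rr
    yaw=np.degrees(np.arctan2(v[1],v[0])); yaw2=np.degrees(np.arctan2(-n[0],n[1]))
    print('ctr',P.mean(0).round(4),'yaw',round(yaw,2),round(yaw2,2),'L',(np.linalg.norm(v)*1e3).round(1),'W',(np.linalg.norm(n)*1e3).round(1), 'widths',np.linalg.norm(P[0]-P[1]).round(4),np.linalg.norm(P[3]-P[2]).round(4))
    return P.mean(0),yaw
E
python3 - <<'E'
from h import *
import pickle
d=pickle.load(open('w1.pkl','rb'))
c,y=pose(d,[(93,88),(365,88),(349,533),(103,533)],(260,137),3.5,.042)
# reproject check all features with model
def W(x,yy,z):
    a=np.radians(y); return [c[0]+x*np.cos(a)-yy*np.sin(a),c[1]+x*np.sin(a)+yy*np.cos(a),z]
print(((proj(d,[W(.068,.017,.042),W(.068,-.017,.042),W(.068,.042,.008),W(.068,-.042,.008),W(-.068,.042,.008)])-[260,137])*3.5).round(0))
E
```

```text
ctr [ 0.4561 -0.2645] yaw -18.41 -18.1 L 114.8 W 65.1 widths 0.0652 0.065
[[158.  42.]
 [301.  43.]
 [ 70.  42.]
 [387.  43.]
 [ 83. 520.]]
```

```bash
python3 - <<'E'
from h import *
go([.635,.145,.354],-61.4)
E
```

```text
pos [ 0.4528 -0.2614  0.3554] phi -108.12 open 0.998 t 2.2 F [0.  0.1 0.4] q7 -1.26 tilt [ 0.0008 -0.0004]
  shift units xyz [-0.935  0.027 -8.859] turn units -9.345
```

{"method": "carry_out", "body": {"motion": [[[100,-0.1,0,-0.89,0],[100,-0.1,0,-0.89,0],[100,-0.1,0,-0.89,0],[100,-0.1,0,-0.89,0],[100,-0.1,0,-0.89,0],[100,-0.1,0,-0.89,0],[100,-0.1,0,-0.89,0],[100,-0.1,0,-0.89,0]]]}}

```text
time: 3.0
position: [0.6022, 0.0665, 0.3565]
tcp_rot: [-0.33, -2.053, 2.051]
contact_force: [0.8, -0.0, -0.7]
opening: 1.0
```

{"method": "carry_out", "body": {"motion": [[[100,-0.1,0,-0.89,0],[100,-0.1,0,-0.89,0],[100,0,0,0,-1],[100,0,0,0,-1],[100,0,0,0,-1],[100,0,0,0,-1],[100,0,0,0,-1],[100,0,0,0,-1]]]}}

```text
time: 3.8
position: [0.6388, 0.1461, 0.3565]
tcp_rot: [-0.22, 2.109, -2.109]
contact_force: [0.4, 0.8, -0.2]
opening: 0.999
```

{"method": "carry_out", "body": {"motion": [[[100,0,0,0,-1],[100,0,0,0,-1],[100,0,0,0,-1],[100,0,0,0,-0.35],[100,0,0,0,0],[100,0,0,0,0]]]}}

```text
time: 4.4
position: [0.6386, 0.1461, 0.3553]
tcp_rot: [-0.493, 1.942, -1.942]
contact_force: [0.8, -0.3, -0.5]
opening: 1.002
```

```bash
python3 - <<'E'
from h import *
import pickle
go([.635,.145,.354],-61.4)
d=snap('wrist','w2.png');pickle.dump(d,open('w2.pkl','wb'))
crop(d['image'],(325,222),65,85,'w2c.png',3.5)
E
```

```text
pos [0.6386 0.1461 0.3553] phi -61.46 open 1.002 t 4.4 F [ 0.8 -0.3 -0.5] q7 -1.34 tilt [0.0009 0.0001]
  shift units xyz [ 0.073  0.026 -0.014] turn units -0.012
```

View pics/w2c.png

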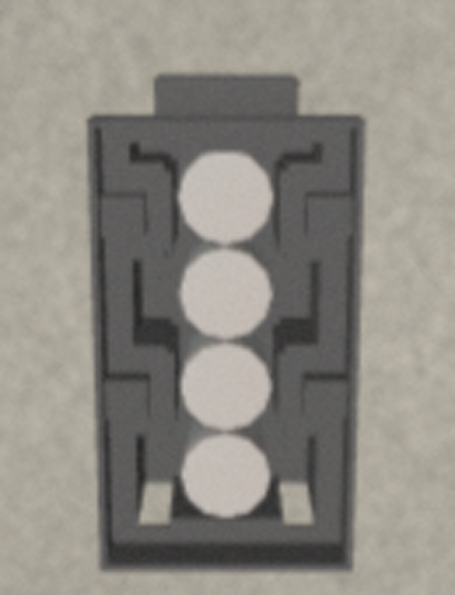

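The enlarged wrist crop shows the deep tray with round pots, tab at the top (226,95), and rim corners near (88,118), (365,118), (352,570) and (101,570).

```bash
python3 - <<'E'
from h import *
import pickle
d=pickle.load(open('w2.pkl','rb'))
c,y=pose(d,[(88,118),(365,118),(352,570),(101,570)],(260,137),3.5,.050)
go([*c,.235],y-90)
E
```

```text
ctr [0.6373 0.1443] yaw 28.62 28.55 L 115.3 W 65.1 widths 0.0651 0.0651
pos [0.6385 0.1462 0.3551] phi -61.44 open 0.997 t 4.45 F [ 1.3 -0.2 -0.1] q7 -1.34 tilt [ 0.0006 -0.    ]
  shift units xyz [0.041 2.402 0.02 ] turn units -0.011
```

{"method": "carry_out", "body": {"motion": [[[100,0.04,0.44,0.02,0],[100,0,0.44,0,0],[100,0,0.44,0,0],[100,0,0.44,0,0],[100,0,0.44,0,0],[100,0,0.44,0,0],[100,0,0,0,0]]]}}

```text
time: 5.15
position: [0.6358, 0.1441, 0.2198]
tcp_rot: [-0.502, 1.944, -1.944]
contact_force: [-0.6, -0.2, -0.7]
opening: 1.001
```

{"method": "carry_out", "body": {"motion": [[[0,0,0,0,0],[0,0,0,0,0],[0,0,0,0,0],[0,0,0,0,0],[0,0,0,0,0],[0,0,0,0,0]]]}}

```text
time: 5.75
position: [0.6376, 0.1445, 0.2238]
tcp_rot: [-0.493, 1.941, -1.941]
contact_force: [-0.3, 0.1, 6.1]
opening: 0.697
```

{"method": "carry_out", "body": {"motion": [[[0,0,0,0,0],[0,0,-0.2,0,0],[0,0,-0.45,0,0],[0,0,-0.45,0,0],[0,0,-0.45,0,0],[0,0,-0.45,0,0],[0,0,-0.45,0,0],[0,0,0,0,0]]]}}

```text
time: 6.55
position: [0.638, 0.1444, 0.3483]
tcp_rot: [-0.489, 1.939, -1.94]
contact_force: [1.3, 0.0, -3.2]
opening: 0.698
```

```bash
python3 - <<'E'
from h import *
import pickle
go([.456,-.2645,.36],71.7)
d=snap('wrist','w3.png');pickle.dump(d,open('w3.pkl','wb'))
E
```

```text
pos [0.638  0.1444 0.3483] phi -61.38 open 0.698 t 6.55 F [ 1.3  0.  -3.2] q7 -1.33 tilt [0.0054 0.0013]
  shift units xyz [ 7.112 -0.266  5.436] turn units -26.616
```

View pics/w3.png

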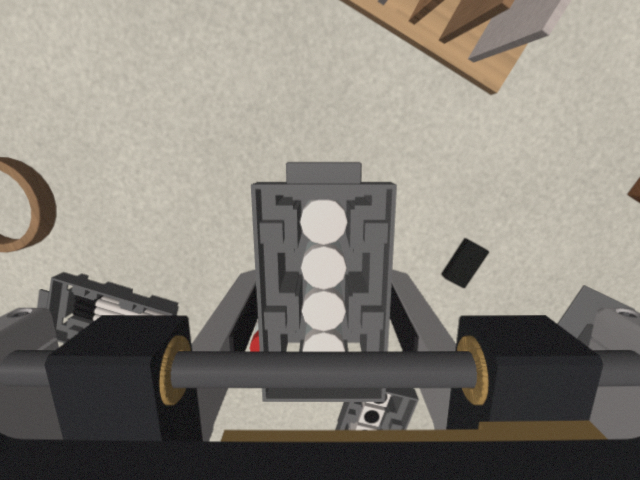

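The deep tray is held level, with its rim from (252,184) and (396,184) down to about (264,400) and (386,400). I'll work out the in-hand offset.

```bash
cat >> h.py <<'E'
def inhand(d,c,dz):
    s=bot.sense(); p=np.array(s['position']); M=R.from_rotvec(s['tcp_rot']).as_matrix()
    ctr,y=pose(d,c,(0,0),1,p[2]-.180+dz)
    print('centre in tool (mm)',(M.T@(np.r_[ctr,p[2]]-p)*1e3).round(1))
E
python3 - <<'E'
from h import *
import pickle
d=pickle.load(open('w3.pkl','rb'))
inhand(d,[(252,184),(396,184),(386,400),(263,400)],.007)
crop(d['image'],(325,290),90,120,'w3c.png',3)
E
```

```text
ctr [0.6388 0.1446] yaw 28.8 28.59 L 114.7 W 65.4 widths 0.0648 0.0659
centre in tool (mm) [-1.4  0.   0.5]
```

View pics/w3c.png

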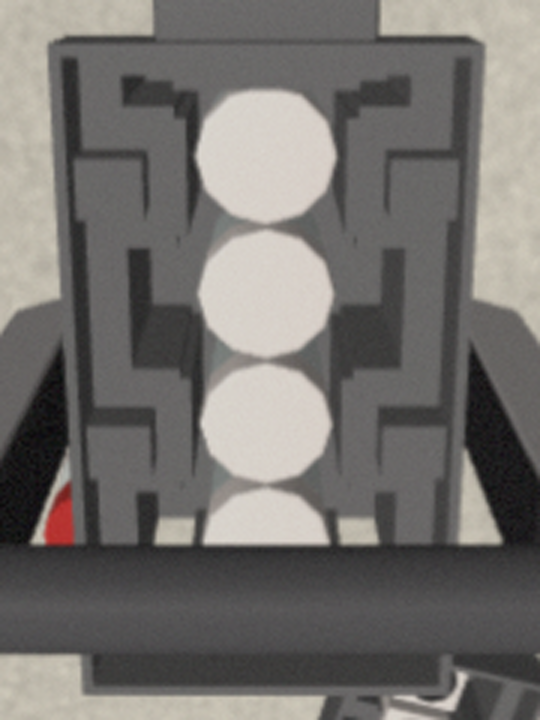

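{"method": "carry_out", "body": {"motion": [[[0,0.5,0,0.39,0],[0,0.6,0,0.46,0],[0,0.6,0,0.46,0],[0,0.6,0,0.46,0],[0,0.6,0,0.46,0],[0,0.6,0,0.46,0],[0,0.6,0,0.46,0],[0,0.6,0,0.46,0]]]}}

```text
time: 7.4
position: [0.5158, -0.1278, 0.3436]
tcp_rot: [-0.499, 1.944, -1.941]
contact_force: [0.5, -0.3, -3.4]
opening: 0.699
```

{"method": "carry_out", "body": {"motion": [[[0,0.6,0,0.46,0],[0,0.6,0,0.46,0],[0,0.6,0,0.46,0],[0,0.6,0,0.46,0],[0,0,0,0,-1],[0,0,0,0,-1],[0,0,0,0,-1],[0,0,0,0,-1]]]}}

```text
time: 8.2
position: [0.4553, -0.2647, 0.3436]
tcp_rot: [-0.781, 1.719, -1.714]
contact_force: [-0.1, -0.4, -3.5]
opening: 0.699
```

{"method": "carry_out", "body": {"motion": [[[0,0,0,0,-1],[0,0,0,0,-1],[0,0,0,0,-1],[0,0,0,0,-1],[0,0,0,0,-1],[0,0,0,0,-1],[0,0,0,0,-1],[0,0,0,0,-1]]]}}

```text
time: 9.0
position: [0.4554, -0.2647, 0.3436]
tcp_rot: [-1.2, 1.227, -1.222]
contact_force: [-0.9, 0.2, -3.3]
opening: 0.702
```

{"method": "carry_out", "body": {"motion": [[[0,0,0,0,-1],[0,0,0,0,-1],[0,0,0,0,-1],[0,0,0,0,-1],[0,0,0,0,-1],[0,0,0,0,-1],[0,0,0,0,-1],[0,0,0,0,-1]]]}}

```text
time: 9.8
position: [0.4553, -0.2647, 0.3436]
tcp_rot: [-1.455, 0.699, -0.694]
contact_force: [-0.6, -0.5, -3.1]
opening: 0.701
```

{"method": "carry_out", "body": {"motion": [[[0,0,0,0,-1],[0,0,0,0,-1],[0,0,0,0,-1],[0,0,0,0,-1],[0,0,0,0,-1],[0,0,0,0,-1],[0,0,0,0,-0.6],[0,0,0,0,0]]]}}

```text
time: 10.6
position: [0.4553, -0.2649, 0.3437]
tcp_rot: [-1.554, 0.254, -0.249]
contact_force: [0.8, -0.1, -2.6]
opening: 0.697
```

```bash
python3 - <<'E'
from h import *
go([.4573,-.2649,.29],71.7)
E
```

```text
pos [ 0.4553 -0.2649  0.3437] phi 71.63 open 0.697 t 10.6 F [ 0.8 -0.1 -2.6] q7 1.19 tilt [-0.0023  0.0022]
  shift units xyz [0.04  1.074 0.011] turn units -0.014
```

{"method": "carry_out", "body": {"motion": [[[0,0.04,0.3,0.01,0],[0,0,0.4,0,0],[0,0,0.4,0,0],[0,0,0.22,0,0],[0,0,0,0,0]]]}}

```text
time: 11.1
position: [0.4574, -0.2647, 0.277]
tcp_rot: [-1.555, 0.255, -0.249]
contact_force: [-0.7, -0.2, -4.1]
opening: 0.701
```

```bash
python3 - <<'E'
from h import *
go([.4573,-.2649,.26],71.7)
d=snap('scene','s1.png'); crop(d['image'],(280,165),60,50,'s1c.png',6)
d=snap('wrist','w4.png')
E
```

```text
pos [ 0.4574 -0.2647  0.277 ] phi 71.62 open 0.701 t 11.1 F [-0.7 -0.2 -4.1] q7 1.1 tilt [-0.0037  0.0019]
  shift units xyz [-0.     0.341 -0.005] turn units -0.016
```

View pics/s1c.png

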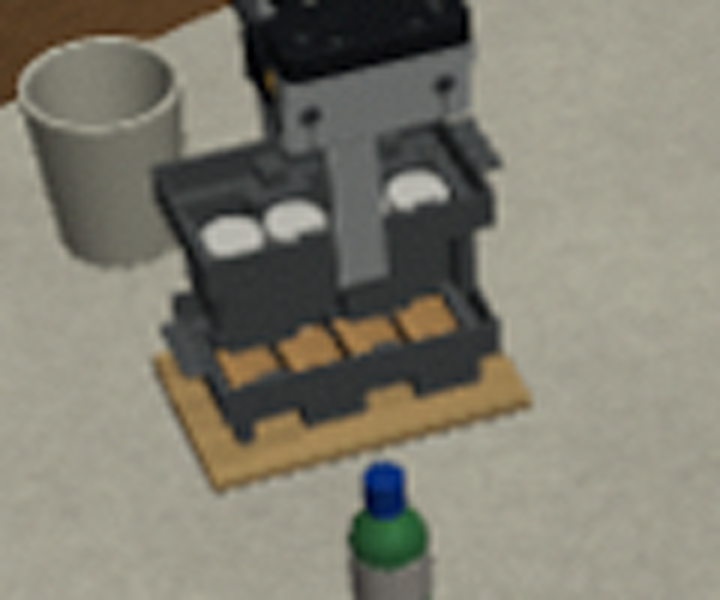

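View pics/w4.png

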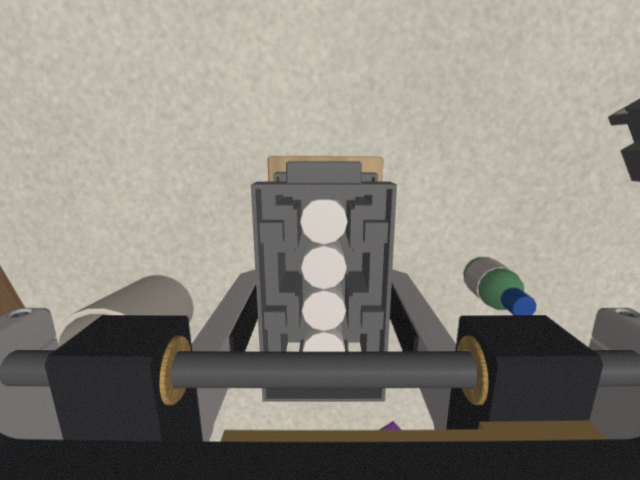

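Alignment looks right: the tray is centred over the base with tabs at opposite ends. Lowering it now.

{"method": "carry_out", "body": {"motion": [[[0,0,0.1,0,0],[0,0,0.1,0,0],[0,0,0.1,0,0],[0,0,0.03,0,0],[0,0,0,0,0]]]}}

```text
time: 11.7
position: [0.4581, -0.2651, 0.2624]
tcp_rot: [-1.556, 0.252, -0.251]
contact_force: [-0.7, 0.0, -3.8]
opening: 0.702
```

{"method": "carry_out", "body": {"motion": [[[0,0,0.03,0,0],[0,0,0.03,0,0],[0,0,0,0,0]]]}}

```text
time: 12.0
position: [0.4583, -0.2651, 0.2598]
tcp_rot: [-1.556, 0.251, -0.252]
contact_force: [0.1, -0.7, -2.5]
opening: 0.7
```

{"method": "carry_out", "body": {"motion": [[[0,0,0.015,0,0],[100,0,0,0,0],[100,0,0,0,0],[100,0,0,0,0],[100,0,0,0,0],[100,0,0,0,0]]]}}

```text
time: 12.6
position: [0.4582, -0.2651, 0.2589]
tcp_rot: [-1.556, 0.252, -0.252]
contact_force: [0.6, -0.5, 0.2]
opening: 0.998
```

{"method": "carry_out", "body": {"motion": [[[100,0,-0.3,0,0],[100,0,-0.5,0,0],[100,0,-0.5,0,0],[100,0,-0.5,0,0],[100,0,-0.5,0,0],[100,0,0,0,0]]]}}

```text
time: 13.2
position: [0.4592, -0.2651, 0.3767]
tcp_rot: [-1.558, 0.247, -0.256]
contact_force: [0.4, -0.1, 0.3]
opening: 0.996
```

```bash
python3 - <<'E'
from h import *
import pickle
go([.473,.001,.354],-77)
d=snap('scene','s2.png'); crop(d['image'],(280,165),60,50,'s2c.png',6)
d=snap('wrist','w5.png');pickle.dump(d,open('w5.pkl','wb')); crop(d['image'],(325,222),65,85,'w5c.png',3.5)
E
```

```text
pos [ 0.4592 -0.2651  0.3767] phi 71.62 open 0.996 t 13.2 F [ 0.4 -0.1  0.3] q7 1.23 tilt [ 0.0052 -0.0026]
  shift units xyz [-1.42   0.442  5.138] turn units 29.724
```

View pics/s2c.png

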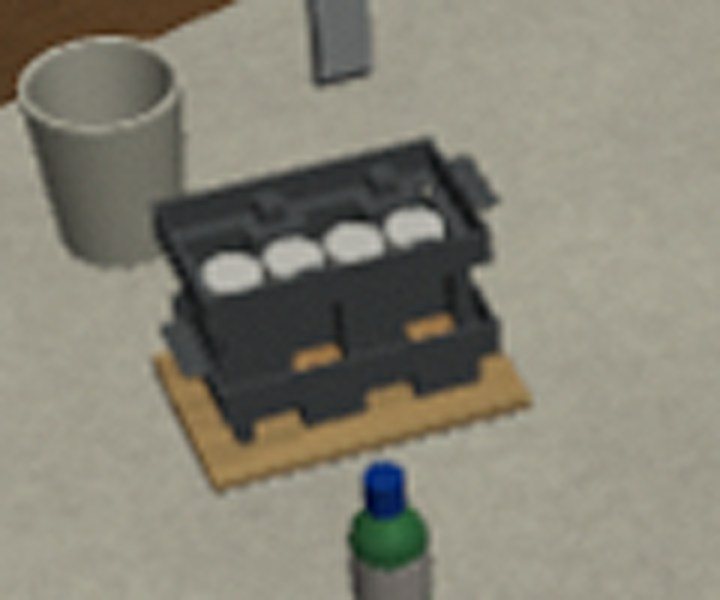

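View pics/w5c.png

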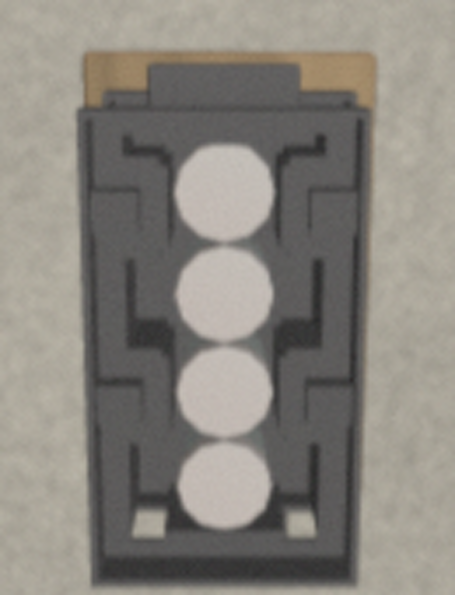

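```bash
python3 - <<'E'
from h import *
import pickle
d=pickle.load(open('w5.pkl','rb'))
for z in(.086,.078): pose(d,[(78,110),(372,110),(357,583),(92,583)],(260,137),3.5,z)
E
```

```text
ctr [ 0.4563 -0.2645] yaw 161.61 161.64 L 114.0 W 65.1 widths 0.065 0.0651
ctr [ 0.4584 -0.2652] yaw 161.61 161.64 L 117.4 W 67.0 widths 0.0669 0.0671
```

The deep tray is seated. Its centre matches the base within 0.5 mm, its yaw is 161.6° against -18.4°, and its apparent width fits the lug height of 86 mm. Next is the middle tray.

{"method": "carry_out", "body": {"motion": [[[100,-0.2,0,0.73,0],[100,-0.2,0,0.73,0],[100,-0.2,0,0.73,0],[100,-0.2,0,0.73,0],[100,-0.2,0,0.73,0],[100,-0.2,0,0.73,0],[100,-0.2,0,0.73,0],[100,0,0,0,-1]]]}}

```text
time: 14.1
position: [0.4719, 0.0052, 0.3734]
tcp_rot: [-1.561, 0.175, -0.174]
contact_force: [0.1, 0.1, 0.1]
opening: 0.997
```

{"method": "carry_out", "body": {"motion": [[[100,0,0.22,0,-1],[100,0,0.22,0,-1],[100,0,0,0,-1],[100,0,0,0,-1],[100,0,0,0,-1],[100,0,0,0,-0.3],[100,0,0,0,0],[100,0,0,0,0]]]}}

```text
time: 14.9
position: [0.4721, -0.0006, 0.3515]
tcp_rot: [-1.563, -0.178, 0.18]
contact_force: [0.1, 0.6, 0.8]
opening: 1.0
```

```bash
python3 - <<'E'
from h import *
import pickle
go([.473,.001,.354],103)
d=snap('wrist','w6.png');pickle.dump(d,open('w6.pkl','wb')); crop(d['image'],(325,222),65,85,'w6c.png',3.5)
E
```

```text
pos [ 0.4721 -0.0006  0.3515] phi 103.05 open 1.0 t 14.9 F [0.1 0.6 0.8] q7 1.09 tilt [-0.001   0.0001]
  shift units xyz [ 0.025 -0.051  0.028] turn units 0.01
```

View pics/w6c.png

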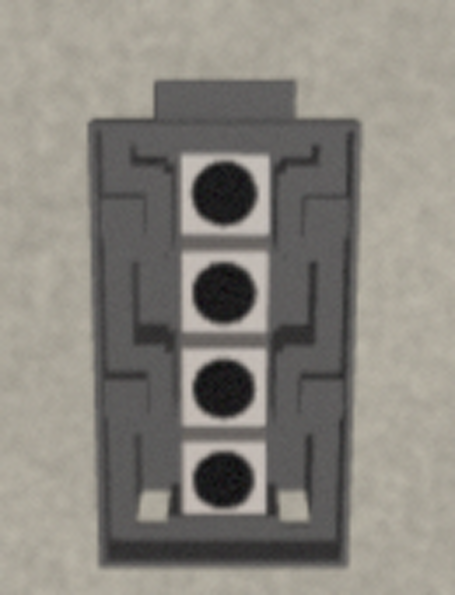

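The middle tray (square pans, black centres) is below, with its tab at the top and rim corners at (88,122), (360,122), (347,565) and (99,565).

```bash
python3 - <<'E'
from h import *
import pickle
d=pickle.load(open('w6.pkl','rb'))
c,y=pose(d,[(88,122),(360,122),(347,565),(99,565)],(260,137),3.5,.042)
go([*c,.215],y-90)
E
```

```text
ctr [4.726e-01 1.000e-04] yaw -167.03 -166.93 L 114.6 W 65.1 widths 0.0649 0.0652
pos [ 0.4722 -0.0006  0.3516] phi 103.06 open 1.001 t 14.95 F [-0.3  0.3  0.2] q7 1.09 tilt [-0.0005 -0.    ]
  shift units xyz [0.013 2.733 0.012] turn units 72.019
```

{"method": "carry_out", "body": {"motion": [[[100,0.01,0.45,0.01,0],[100,0,0.45,0,0],[100,0,0.45,0,0],[100,0,0.45,0,0],[100,0,0.45,0,0],[100,0,0.45,0,0],[100,0,0,0,0]]]}}

```text
time: 15.65
position: [0.4718, 0.0, 0.2151]
tcp_rot: [-1.564, -0.177, 0.183]
contact_force: [0.1, -0.3, -0.3]
opening: 1.001
```

{"method": "carry_out", "body": {"motion": [[[0,0,0,0,0],[0,0,0,0,0],[0,0,0,0,0],[0,0,0,0,0],[0,0,0,0,0],[0,0,0,0,0]]]}}

```text
time: 16.25
position: [0.473, -0.0, 0.2177]
tcp_rot: [-1.564, -0.181, 0.178]
contact_force: [0.4, -1.4, 6.9]
opening: 0.697
```

{"method": "carry_out", "body": {"motion": [[[0,0,-0.2,0,0],[0,0,-0.45,0,0],[0,0,-0.5,0,0],[0,0,-0.5,0,0],[0,0,-0.5,0,0],[0,0,-0.5,0,0],[0,0,-0.45,0,0],[0,0,0,0,0]]]}}

```text
time: 17.05
position: [0.4732, 0.0004, 0.3745]
tcp_rot: [-1.564, -0.184, 0.176]
contact_force: [0.2, -0.6, -1.2]
opening: 0.698
```

```bash
python3 - <<'E'
from h import *
import pickle
go([.4562,-.2645,.36],-108.4)
d=snap('wrist','w7.png');pickle.dump(d,open('w7.pkl','wb'));crop(d['image'],(325,290),90,120,'w7c.png',3)
E
```

```text
pos [4.732e-01 4.000e-04 3.745e-01] phi 103.11 open 0.698 t 17.05 F [ 0.2 -0.6 -1.2] q7 1.13 tilt [0.0049 0.0001]
  shift units xyz [-1.533  0.288 -5.083] turn units 42.302
```

View pics/w7c.png

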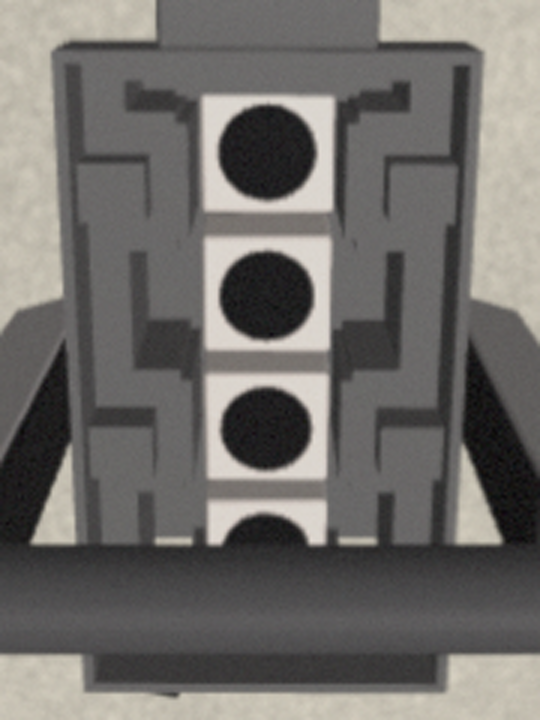

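The middle tray is held level, with rim corners at crop (53,45), (482,45), (446,690) and (85,690).

```bash
python3 - <<'E'
from h import *
import pickle
d=pickle.load(open('w7.pkl','rb'))
inhand(d,[(252.7,185),(395.7,185),(383.7,400),(263.3,400)],.0043)
E
```

```text
ctr [0.4733 0.0006] yaw -167.02 -166.82 L 116.5 W 65.4 widths 0.0651 0.0657
centre in tool (mm) [0.8 0.  0.5]
```

{"method": "carry_out", "body": {"motion": [[[0,-0.15,0,-0.5,0],[0,-0.18,0,-0.6,0],[0,-0.18,0,-0.6,0],[0,-0.18,0,-0.6,0],[0,-0.18,0,-0.6,0],[0,-0.18,0,-0.6,0],[0,-0.18,0,-0.6,0],[0,-0.18,0,-0.6,0]]]}}

```text
time: 17.9
position: [0.4564, -0.246, 0.3704]
tcp_rot: [-1.562, -0.178, 0.182]
contact_force: [0.0, -0.0, -1.9]
opening: 0.697
```

{"method": "carry_out", "body": {"motion": [[[0,-0.12,0,-0.38,0],[0,0,0,0,1],[0,0,0,0,1],[0,0,0,0,1],[0,0,0,0,1],[0,0,0,0,1],[0,0,0,0,1],[0,0,0,0,1]]]}}

```text
time: 18.7
position: [0.4551, -0.2645, 0.3703]
tcp_rot: [-1.549, 0.304, -0.3]
contact_force: [-0.3, 0.5, -2.8]
opening: 0.703
```

{"method": "carry_out", "body": {"motion": [[[0,0,0,0,1],[0,0,0,0,1],[0,0,0,0,1],[0,0,0,0,1],[0,0,0,0,1],[0,0,0,0,1],[0,0,0,0,1],[0,0,0,0,1]]]}}

```text
time: 19.5
position: [0.4551, -0.2644, 0.3704]
tcp_rot: [-1.402, 0.846, -0.84]
contact_force: [-0.5, -0.4, -1.3]
opening: 0.702
```

{"method": "carry_out", "body": {"motion": [[[0,0,0,0,1],[0,0,0,0,1],[0,0,0,0,1],[0,0,0,0,1],[0,0,0,0,1],[0,0,0,0,1],[0,0,0,0,1],[0,0,0,0,1]]]}}

```text
time: 20.3
position: [0.4551, -0.2644, 0.3704]
tcp_rot: [-1.104, 1.365, -1.36]
contact_force: [-0.2, 0.2, -1.7]
opening: 0.7
```

{"method": "carry_out", "body": {"motion": [[[0,0,0,0,1],[0,0,0,0,1],[0,0,0,0,1],[0,0,0,0,1],[0,0,0,0,1],[0,0,0,0,1],[0,0,0,0,1],[0,0,0,0,1]]]}}

```text
time: 21.1
position: [0.4551, -0.2644, 0.3703]
tcp_rot: [-0.635, 1.843, -1.839]
contact_force: [0.4, -0.7, -2.3]
opening: 0.696
```

{"method": "carry_out", "body": {"motion": [[[0,0,0,0,1],[0,0,0,0,1],[0,0,0,0,1],[0,0,0,0,1],[0,0,0,0,1],[0,0,0,0,1],[0,0,0,0,1],[0,0,0,0,1]]]}}

```text
time: 21.9
position: [0.4551, -0.2643, 0.3704]
tcp_rot: [-0.036, -2.202, 2.201]
contact_force: [-0.8, 0.6, -1.5]
opening: 0.7
```

{"method": "carry_out", "body": {"motion": [[[0,0,0,0,1],[0,0,0,0,1],[0,0,0,0,1],[0,0,0,0,0.3],[0,0,0,0,0],[0,0,0,0,0]]]}}

```text
time: 22.5
position: [0.4557, -0.2645, 0.3714]
tcp_rot: [-0.328, -2.049, 2.048]
contact_force: [0.1, -0.2, -1.1]
opening: 0.7
```

```bash
python3 - <<'E'
from h import *
go([.4562,-.2645,.316],-108.4)
E
```

```text
pos [ 0.4557 -0.2645  0.3714] phi -108.28 open 0.7 t 22.5 F [ 0.1 -0.2 -1.1] q7 -1.31 tilt [-0.0011  0.0004]
  shift units xyz [-0.011  1.108 -0.003] turn units 0.024
```

{"method": "carry_out", "body": {"motion": [[[0,0,0.3,0,0],[0,0,0.4,0,0],[0,0,0.35,0,0],[0,0,0.1,0,0],[0,0,0,0,0]]]}}

```text
time: 23.0
position: [0.4556, -0.2646, 0.3139]
tcp_rot: [-0.329, -2.048, 2.047]
contact_force: [-0.2, 0.0, -1.5]
opening: 0.696
```

```bash
python3 - <<'E'
from h import *
go([.4562,-.2645,.298],-108.4)
d=snap('scene','s3.png'); crop(d['image'],(280,155),60,50,'s3c.png',6)
d=snap('wrist','w8.png');crop(d['image'],(325,250),100,120,'w8c.png',3)
E
```

```text
pos [ 0.4556 -0.2646  0.3139] phi -108.35 open 0.696 t 23.0 F [-0.2  0.  -1.5] q7 -1.3 tilt [-0.0015  0.0008]
  shift units xyz [-0.011  0.317 -0.006] turn units 0.011
```

View pics/s3c.png

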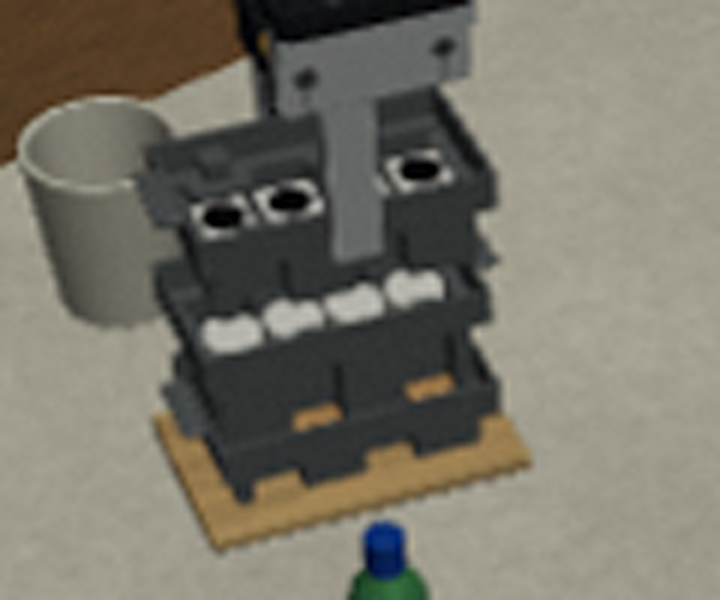

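View pics/w8c.png

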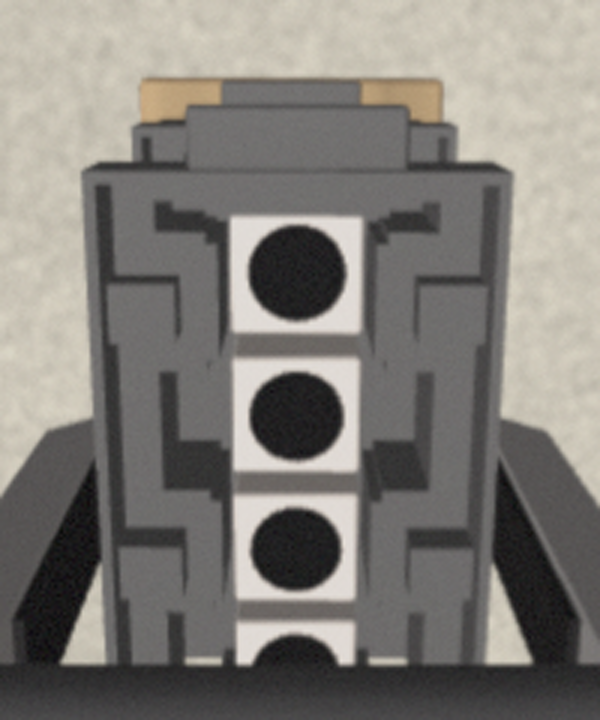

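The tray is centred over the deep tray, with its tab over the base's tab end and opposite to the deep tray's. Lowering.

{"method": "carry_out", "body": {"motion": [[[0,0,0.1,0,0],[0,0,0.1,0,0],[0,0,0.08,0,0],[0,0,0.03,0,0],[0,0,0,0,0]]]}}

```text
time: 23.6
position: [0.4558, -0.2646, 0.2986]
tcp_rot: [-0.331, -2.048, 2.048]
contact_force: [0.1, 0.4, -2.2]
opening: 0.701
```

{"method": "carry_out", "body": {"motion": [[[0,0,0.03,0,0],[0,0,0,0,0]]]}}

```text
time: 23.8
position: [0.456, -0.2648, 0.2977]
tcp_rot: [-0.332, -2.048, 2.048]
contact_force: [-0.7, 0.0, 0.5]
opening: 0.698
```

Contact came at the expected height of 0.2977. Releasing.

{"method": "carry_out", "body": {"motion": [[[100,0,0,0,0],[100,0,0,0,0],[100,0,0,0,0],[100,0,0,0,0],[100,0,0,0,0]]]}}

```text
time: 24.3
position: [0.4559, -0.2647, 0.2975]
tcp_rot: [-0.331, -2.048, 2.048]
contact_force: [0.3, 0.1, 0.2]
opening: 1.004
```

{"method": "carry_out", "body": {"motion": [[[100,0,-0.3,0,0],[100,0,-0.5,0,0],[100,0,-0.5,0,0],[100,0,-0.5,0,0],[100,0,-0.5,0,0],[100,0,0,0,0],[100,0,0,0,0]]]}}

```text
time: 25.0
position: [0.4557, -0.2646, 0.4126]
tcp_rot: [-0.332, -2.048, 2.049]
contact_force: [0.0, 0.0, -0.5]
opening: 1.0
```

```bash
python3 - <<'E'
from h import *
import pickle
go([.4568,.2849,.354],10.4)
d=snap('scene','s4.png'); crop(d['image'],(280,155),60,50,'s4c.png',6)
d=snap('wrist','w9.png');pickle.dump(d,open('w9.pkl','wb')); crop(d['image'],(325,222),65,85,'w9c.png',3.5)
E
```

```text
pos [ 0.4557 -0.2646  0.4126] phi -108.37 open 1.0 t 25.0 F [ 0.   0.  -0.5] q7 -1.32 tilt [ 0.0007 -0.0002]
  shift units xyz [  3.443   1.169 -10.437] turn units -23.753
```

View pics/s4c.png

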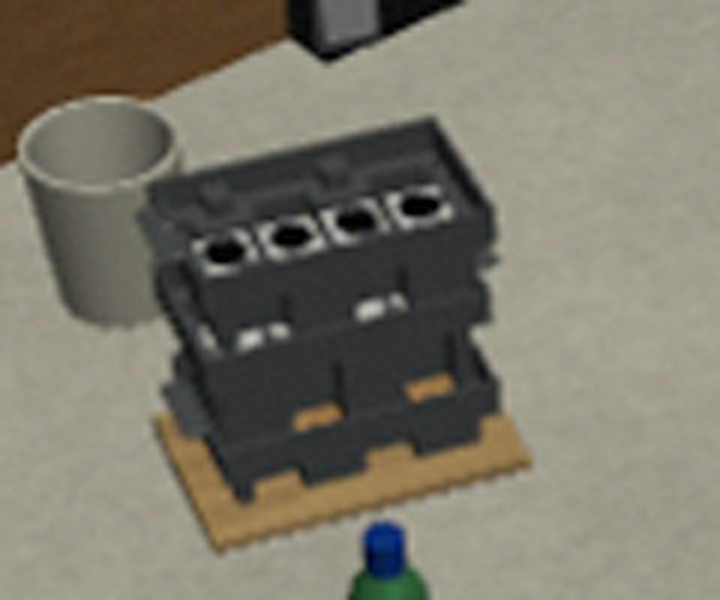

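View pics/w9c.png

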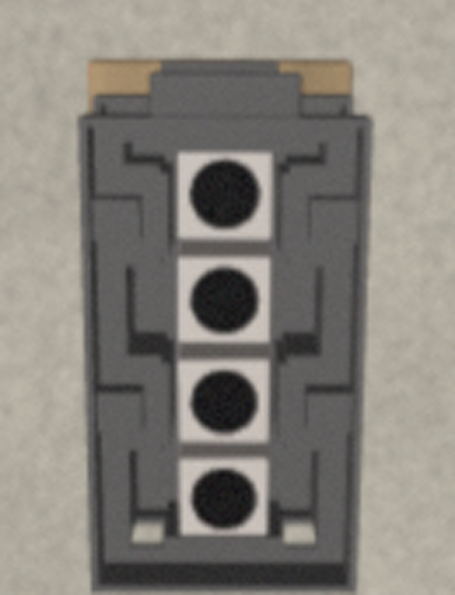

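```bash
python3 - <<'E'
from h import *
import pickle
d=pickle.load(open('w9.pkl','rb'))
for z in(.122,.114): pose(d,[(79,117),(372,117),(356,590),(92,590)],(260,137),3.5,z)
E
```

```text
ctr [ 0.4542 -0.2652] yaw -18.48 -18.34 L 114.6 W 65.1 widths 0.0651 0.0651
ctr [ 0.4521 -0.2646] yaw -18.48 -18.34 L 118.0 W 67.0 widths 0.067 0.067
```

The middle tray is seated at lug height (rim 122 mm) and level, with its centre within about 2 mm. Next is the shallow tray.

{"method": "carry_out", "body": {"motion": [[[100,0.29,0,-0.87,0],[100,0.29,0,-0.87,0],[100,0.29,0,-0.87,0],[100,0.29,0,-0.87,0],[100,0.29,0,-0.87,0],[100,0.29,0,-0.87,0],[100,0.29,0,-0.87,0],[100,0.29,0,-0.87,0]]]}}

```text
time: 25.9
position: [0.4548, 0.1039, 0.4114]
tcp_rot: [-0.329, -2.046, 2.048]
contact_force: [0.8, 0.2, 1.1]
opening: 1.002
```

{"method": "carry_out", "body": {"motion": [[[100,0.29,0,-0.87,0],[100,0.29,0,-0.87,0],[100,0.29,0,-0.87,0],[100,0.29,0,-0.87,0],[100,0,0.3,0,-1],[100,0,0.3,0,-1],[100,0,0.3,0,-1],[100,0,0.27,0,-1]]]}}

```text
time: 26.7
position: [0.4547, 0.2854, 0.3518]
tcp_rot: [-0.039, 2.205, -2.208]
contact_force: [0.6, -0.4, 0.8]
opening: 1.0
```

{"method": "carry_out", "body": {"motion": [[[100,0,0,0,-1],[100,0,0,0,-1],[100,0,0,0,-1],[100,0,0,0,-1],[100,0,0,0,-1],[100,0,0,0,-1],[100,0,0,0,-1],[100,0,0,0,-1]]]}}

```text
time: 27.5
position: [0.4549, 0.2853, 0.3526]
tcp_rot: [-0.689, 1.797, -1.797]
contact_force: [-0.0, 1.2, -0.6]
opening: 0.997
```

{"method": "carry_out", "body": {"motion": [[[100,0,0,0,-1],[100,0,0,0,-1],[100,0,0,0,-1],[100,0,0,0,-1],[100,0,0,0,-1],[100,0,0,0,-1],[100,0,0,0,-1],[100,0,0,0,-1]]]}}

```text
time: 28.3
position: [0.4549, 0.2852, 0.3526]
tcp_rot: [-1.141, 1.315, -1.313]
contact_force: [0.1, -0.1, -0.1]
opening: 1.001
```

{"method": "carry_out", "body": {"motion": [[[100,0,0,0,-1],[100,0,0,0,-1],[100,0,0,0,-1],[100,0,0,0,-0.75],[100,0,0,0,0],[100,0,0,0,0]]]}}

```text
time: 28.9
position: [0.4551, 0.2853, 0.353]
tcp_rot: [-1.29, 1.077, -1.075]
contact_force: [0.1, 0.5, -1.4]
opening: 1.0
```

```bash
python3 - <<'E'
from h import *
import pickle
go([.4568,.2849,.354],10.4)
d=snap('wrist','w10.png');pickle.dump(d,open('w10.pkl','wb')); crop(d['image'],(325,222),65,85,'w10c.png',3.5)
E
```

```text
pos [0.4551 0.2853 0.353 ] phi 10.28 open 1.0 t 28.9 F [ 0.1  0.5 -1.4] q7 -0.82 tilt [-0.0017 -0.0006]
  shift units xyz [ 0.013 -0.019  0.033] turn units -0.024
```

View pics/w10c.png

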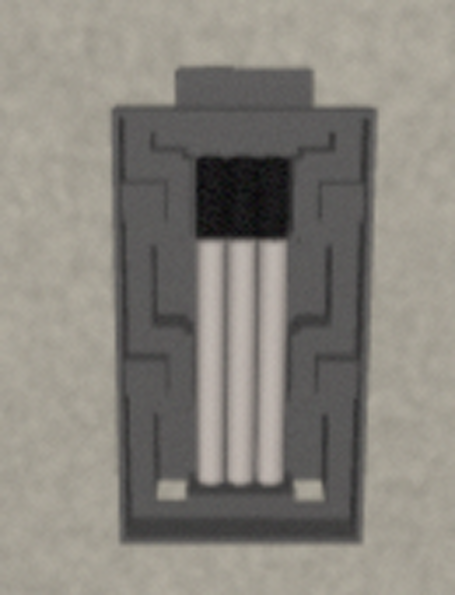

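The shallow tray with pens has its tab at the top and rim corners at (111,108), (377,108), (361,543) and (120,543).

```bash
python3 - <<'E'
from h import *
import pickle
d=pickle.load(open('w10.pkl','rb'))
c,y=pose(d,[(111,108),(377,108),(361,543),(120,543)],(260,137),3.5,.034)
go([*c,.2085],y-90)
E
```

```text
ctr [0.4586 0.2862] yaw 100.1 100.32 L 115.4 W 65.3 widths 0.0654 0.0652
pos [0.4551 0.2854 0.3533] phi 10.3 open 1.002 t 28.95 F [ 0.3 -0.1 -0.3] q7 -0.82 tilt [-0.0012 -0.0005]
  shift units xyz [-0.004  2.895  0.075] turn units 0.038
```

{"method": "carry_out", "body": {"motion": [[[100,0,0.45,0.075,0],[100,0,0.5,0,0],[100,0,0.5,0,0],[100,0,0.5,0,0],[100,0,0.5,0,0],[100,0,0.3,0,0],[100,0,0.12,0,0],[100,0,0,0,0]]]}}

```text
time: 29.75
position: [0.4586, 0.2863, 0.2098]
tcp_rot: [-1.291, 1.075, -1.075]
contact_force: [-0.4, 0.8, 0.1]
opening: 1.0
```

{"method": "carry_out", "body": {"motion": [[[0,0,0,0,0],[0,0,0,0,0],[0,0,0,0,0],[0,0,0,0,0],[0,0,0,0,0],[0,0,0,0,0]]]}}

```text
time: 30.35
position: [0.4592, 0.2863, 0.211]
tcp_rot: [-1.288, 1.074, -1.075]
contact_force: [-0.1, -0.5, 4.9]
opening: 0.702
```

```bash
python3 - <<'E'
from h import *
go([.4586,.2862,.2085],10.2)
E
```

```text
pos [0.4592 0.2863 0.211 ] phi 10.37 open 0.702 t 30.35 F [-0.1 -0.5  4.9] q7 -0.96 tilt [0.0009 0.0003]
  shift units xyz [-0.     0.05  -0.011] turn units 0.033
```

{"method": "carry_out", "body": {"motion": [[[0,0,-0.2,0,0],[0,0,-0.5,0,0],[0,0,-0.6,0,0],[0,0,-0.6,0,0],[0,0,-0.6,0,0],[0,0,-0.6,0,0],[0,0,-0.5,0,0],[0,0,0,0,0]]]}}

```text
time: 31.15
position: [0.4593, 0.287, 0.3938]
tcp_rot: [-1.283, 1.072, -1.075]
contact_force: [0.6, 0.1, -2.3]
opening: 0.698
```

```bash
python3 - <<'E'
from h import *
import pickle
go([.4555,-.2648,.40],71.6)
d=snap('wrist','w11.png');pickle.dump(d,open('w11.pkl','wb'));crop(d['image'],(325,290),90,120,'w11c.png',3)
E
```

```text
pos [0.4593 0.287  0.3938] phi 10.37 open 0.698 t 31.15 F [ 0.6  0.1 -2.3] q7 -0.78 tilt [0.0052 0.0035]
  shift units xyz [10.841 -0.164 -2.061] turn units -12.245
```

View pics/w11c.png

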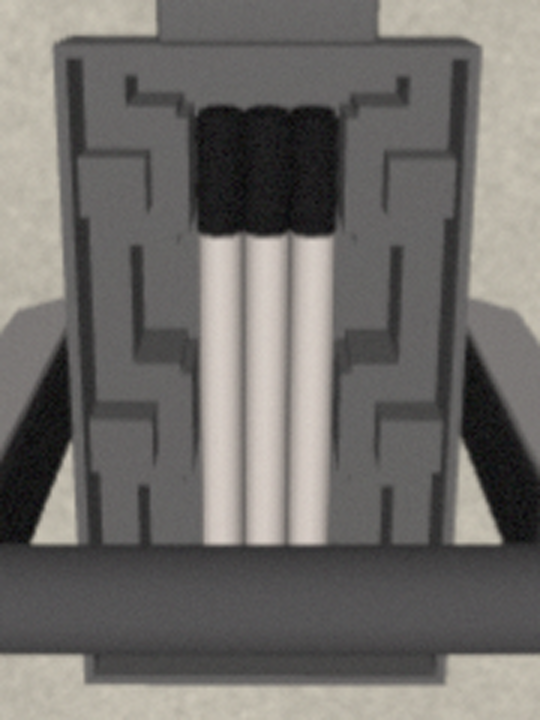

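```bash
python3 - <<'E'
from h import *
import pickle
d=pickle.load(open('w11.pkl','rb'))
inhand(d,[(253.3,184),(395.3,184),(383,397.7),(263.7,397.7)],.003)
E
```

```text
ctr [0.4594 0.2872] yaw 100.18 100.23 L 116.4 W 65.5 widths 0.0655 0.0656
centre in tool (mm) [-0.8  0.   0.6]
```

{"method": "carry_out", "body": {"motion": [[[0,0.5,0,-0.1,0],[0,0.69,0,-0.13,0],[0,0.69,0,-0.13,0],[0,0.69,0,-0.13,0],[0,0.69,0,-0.13,0],[0,0.69,0,-0.13,0],[0,0.69,0,-0.13,0],[0,0.69,0,-0.13,0]]]}}

```text
time: 32.0
position: [0.4563, 0.0134, 0.3891]
tcp_rot: [-1.292, 1.077, -1.073]
contact_force: [0.2, -0.3, -2.6]
opening: 0.7
```

{"method": "carry_out", "body": {"motion": [[[0,0.69,0,-0.13,0],[0,0.69,0,-0.13,0],[0,0.69,0,-0.13,0],[0,0.69,0,-0.13,0],[0,0.69,0,-0.13,0],[0,0.69,0,-0.13,0],[0,0.69,0,-0.13,0],[0,0.69,0,-0.13,0]]]}}

```text
time: 32.8
position: [0.4549, -0.2671, 0.3888]
tcp_rot: [-1.29, 1.077, -1.072]
contact_force: [0.3, -1.3, -1.9]
opening: 0.696
```

{"method": "carry_out", "body": {"motion": [[[0,0,0,0,-1],[0,0,0,0,-1],[0,0,0,0,-1],[0,0,0,0,-1],[0,0,0,0,-1],[0,0,0,0,-1],[0,0,0,0,-1],[0,0,0,0,-1]]]}}

```text
time: 33.6
position: [0.4551, -0.2657, 0.3887]
tcp_rot: [-1.502, 0.541, -0.535]
contact_force: [-0.3, 0.3, -1.6]
opening: 0.702
```

{"method": "carry_out", "body": {"motion": [[[0,0,0,0,-1],[0,0,0,0,-1],[0,0,0,0,-1],[0,0,0,0,-1],[0,0,0,0,-0.25],[0,0,0,0,0],[0,0,0,0,0]]]}}

```text
time: 34.3
position: [0.4556, -0.2658, 0.3898]
tcp_rot: [-1.555, 0.253, -0.252]
contact_force: [0.0, -0.8, -1.3]
opening: 0.702
```

```bash
python3 - <<'E'
from h import *
go([.4563,-.2651,.345],71.6)
E
```

```text
pos [ 0.4556 -0.2658  0.3898] phi 71.55 open 0.702 t 34.3 F [ 0.  -0.8 -1.3] q7 1.18 tilt [-0.0009  0.0007]
  shift units xyz [0.01  0.897 0.018] turn units -0.009
```

{"method": "carry_out", "body": {"motion": [[[0,0.01,0.3,0.02,0],[0,0,0.4,0,0],[0,0,0.2,0,0],[0,0,0,0,0],[0,0,0,0,0]]]}}

```text
time: 34.8
position: [0.4568, -0.2649, 0.3453]
tcp_rot: [-1.556, 0.252, -0.251]
contact_force: [0.4, 1.0, -0.9]
opening: 0.7
```

```bash
python3 - <<'E'
from h import *
go([.4563,-.2651,.327],71.6)
d=snap('scene','s5.png'); crop(d['image'],(280,150),60,50,'s5c.png',6)
d=snap('wrist','w12.png');crop(d['image'],(325,250),100,120,'w12c.png',3)
E
```

```text
pos [ 0.4568 -0.2649  0.3453] phi 71.64 open 0.7 t 34.8 F [ 0.4  1.  -0.9] q7 1.12 tilt [-0.0001  0.0004]
  shift units xyz [-0.008  0.367 -0.008] turn units 0.008
```

View pics/s5c.png

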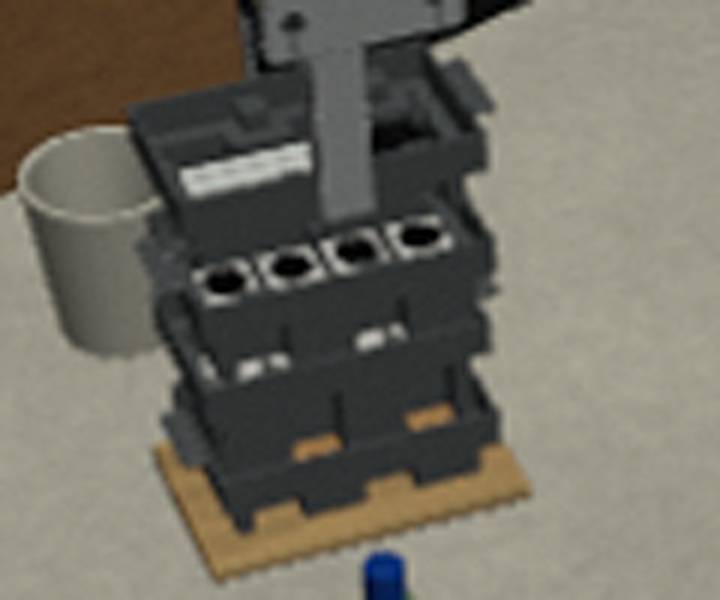

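View pics/w12c.png

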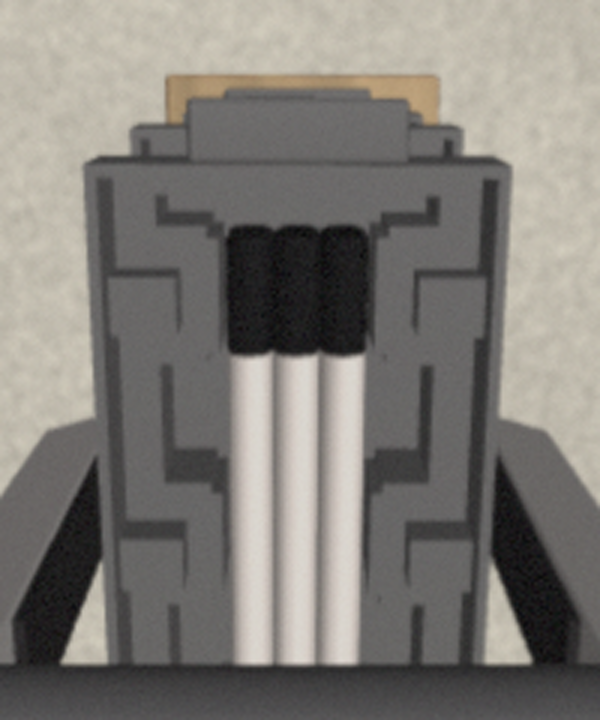

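The shallow tray is centred above the middle tray with its tab opposite. Lowering to 0.327.

{"method": "carry_out", "body": {"motion": [[[0,0,0.12,0,0],[0,0,0.12,0,0],[0,0,0.08,0,0],[0,0,0.03,0,0],[0,0,0,0,0]]]}}

```text
time: 35.4
position: [0.4565, -0.265, 0.3276]
tcp_rot: [-1.556, 0.252, -0.251]
contact_force: [0.5, 0.3, -1.1]
opening: 0.699
```

{"method": "carry_out", "body": {"motion": [[[0,0,0.02,0,0],[0,0,0,0,0]]]}}

```text
time: 35.6
position: [0.4567, -0.2651, 0.3271]
tcp_rot: [-1.556, 0.251, -0.252]
contact_force: [0.5, 0.9, -1.4]
opening: 0.698
```

{"method": "carry_out", "body": {"motion": [[[0,0,0.02,0,0],[0,0,0,0,0],[100,0,0,0,0],[100,0,0,0,0],[100,0,0,0,0],[100,0,0,0,0],[100,0,0,0,0]]]}}

```text
time: 36.3
position: [0.4566, -0.2651, 0.3258]
tcp_rot: [-1.556, 0.252, -0.252]
contact_force: [-0.4, 0.5, 1.1]
opening: 1.0
```

{"method": "carry_out", "body": {"motion": [[[100,0,-0.3,0,0],[100,0,-0.5,0,0],[100,0,-0.5,0,0],[100,0,-0.5,0,0],[100,0,-0.4,0,0],[100,0,0,0,0],[100,0,0,0,0]]]}}

```text
time: 37.0
position: [0.4564, -0.265, 0.4363]
tcp_rot: [-1.557, 0.251, -0.252]
contact_force: [-0.3, -0.1, -0.8]
opening: 1.002
```

```bash
python3 - <<'E'
from h import *
import pickle
go([.658,-.156,.354],94)
d=snap('scene','s6.png'); crop(d['image'],(280,150),60,50,'s6c.png',6)
d=snap('wrist','w13.png');pickle.dump(d,open('w13.pkl','wb')); crop(d['image'],(325,222),65,85,'w13c.png',3.5)
E
```

```text
pos [ 0.4564 -0.265   0.4363] phi 71.62 open 1.002 t 37.0 F [-0.3 -0.1 -0.8] q7 1.24 tilt [ 0.0005 -0.0007]
  shift units xyz [3.137 1.647 3.342] turn units -4.476
```

View pics/s6c.png

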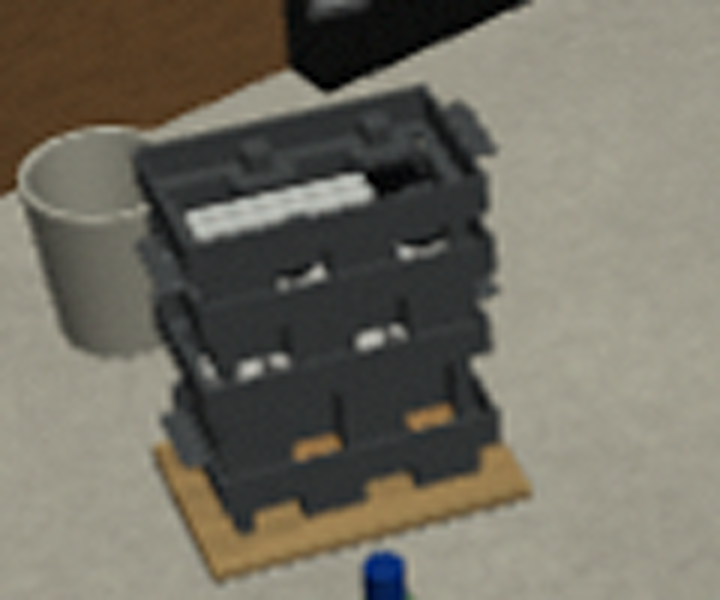

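View pics/w13c.png

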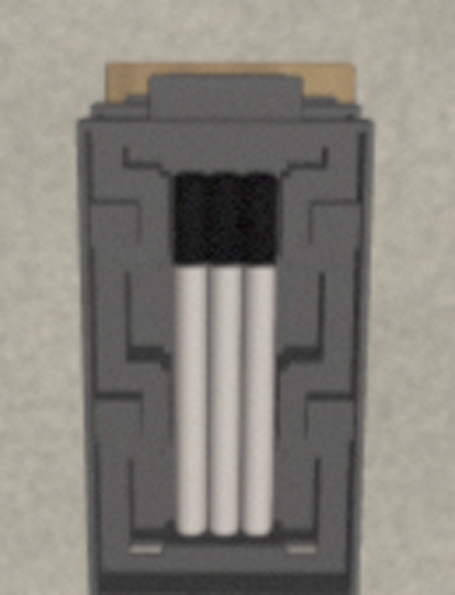

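```bash
python3 - <<'E'
from h import *
import pickle
d=pickle.load(open('w13.pkl','rb'))
crop(d['image'],(325,290),65,30,'w13d.png',5)
E
```

```text
(no output)
```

View pics/w13d.png

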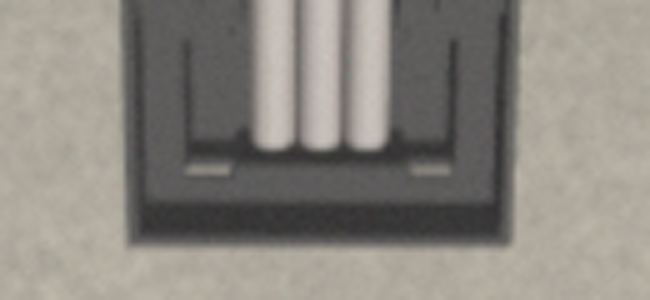

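```bash
python3 - <<'E'
from h import *
import pickle
d=pickle.load(open('w13.pkl','rb'))
for z in(.150,.142): pose(d,[(282,171.6),(366.9,171.6),(362.4,308.8),(285.6,308.8)],(0,0),1,z)
E
```

```text
ctr [ 0.4556 -0.2648] yaw 161.5 161.65 L 114.9 W 65.2 widths 0.065 0.0654
ctr [ 0.4577 -0.2654] yaw 161.5 161.65 L 118.4 W 67.2 widths 0.067 0.0674
```

The stack is level: the top tray's centre is (0.4556, -0.2648), its yaw 161.6°, and its rim at 150 mm. Now the grey lid.

{"method": "carry_out", "body": {"motion": [[[60,0.62,0,0.67,0],[60,0.62,0,0.67,0],[60,0.62,0,0.67,0],[60,0.62,0,0.67,0],[60,0.62,0,0.67,0],[60,0,0.4,0,-1],[60,0,0.4,0,-1],[60,0,0.4,0,-1]]]}}

```text
time: 37.9
position: [0.6565, -0.1542, 0.3735]
tcp_rot: [-1.57, 0.044, -0.04]
contact_force: [-0.4, -0.2, 1.0]
opening: 0.599
```

{"method": "carry_out", "body": {"motion": [[[60,0,0.4,0,-1],[60,0,0,0,-0.5],[60,0,0,0,0],[60,0,0,0,0]]]}}

```text
time: 38.3
position: [0.6565, -0.1548, 0.3553]
tcp_rot: [-1.569, -0.055, 0.057]
contact_force: [0.5, -0.4, 0.6]
opening: 0.603
```

```bash
python3 - <<'E'
from h import *
import pickle
go([.658,-.156,.354],94)
d=snap('wrist','w14.png');pickle.dump(d,open('w14.pkl','wb')); crop(d['image'],(325,222),65,85,'w14c.png',3.5)
E
```

```text
pos [ 0.6565 -0.1548  0.3553] phi 94.08 open 0.603 t 38.3 F [ 0.5 -0.4  0.6] q7 1.3 tilt [-0.0009  0.0006]
  shift units xyz [ 0.029  0.025 -0.026] turn units 0.016
```

View pics/w14c.png

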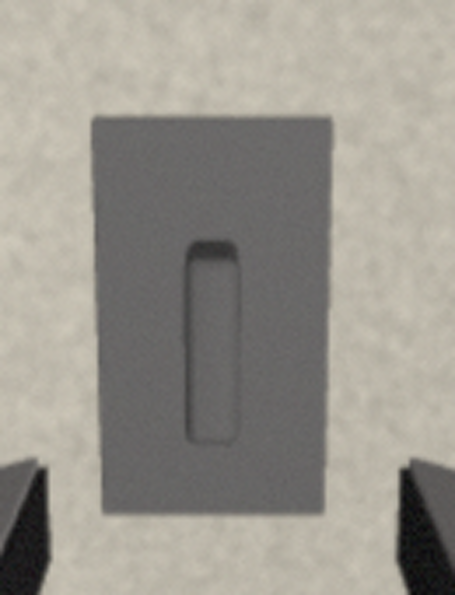

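View pics/w14.png

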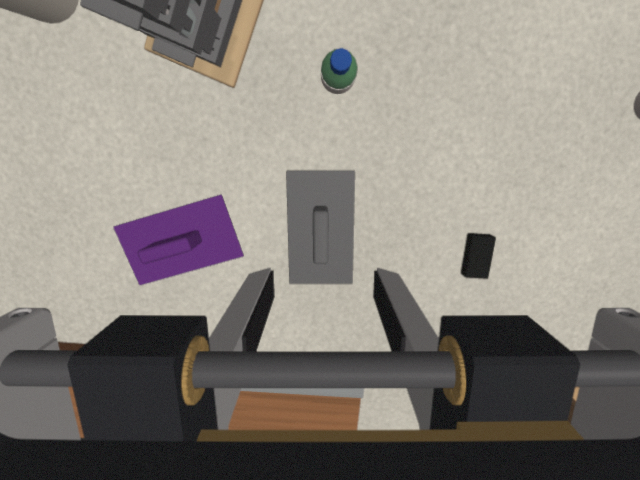

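The grey lid is at (320,227) in the wrist view. The purple look-alike at (180,240) is the wrong colour and stays put.

```bash
python3 - <<'E'
from h import *
import pickle
d=pickle.load(open('w14.pkl','rb'))
c,y=pose(d,[(92,117),(333,117),(324,514),(103,514)],(260,137),3.5,.007)
# rib top box
pose(d,[(187,262),(239,262),(239,444),(187,444)],(260,137),3.5,.041)
go([*c,.2085],y-90)
E
```

```text
ctr [ 0.6586 -0.157 ] yaw -175.86 -175.9 L 115.1 W 65.2 widths 0.0652 0.0652
ctr [ 0.6587 -0.1568] yaw -176.01 -175.9 L 47.9 W 13.3 widths 0.013 0.0135
pos [ 0.6566 -0.1548  0.3557] phi 94.09 open 0.601 t 38.35 F [-0.2 -0.3  0.4] q7 1.3 tilt [-0.0002  0.0003]
  shift units xyz [ 0.039  2.945 -0.048] turn units 71.99
```

{"method": "carry_out", "body": {"motion": [[[60,0.04,0.4,-0.05,0],[60,0,0.5,0,0],[60,0,0.5,0,0],[60,0,0.5,0,0],[60,0,0.5,0,0],[60,0,0.3,0,0],[60,0,0.16,0,0],[60,0,0,0,0]]]}}

```text
time: 39.15
position: [0.6584, -0.1573, 0.2118]
tcp_rot: [-1.57, -0.055, 0.058]
contact_force: [0.1, 0.3, -0.1]
opening: 0.6
```

{"method": "carry_out", "body": {"motion": [[[0,0,0,0,0],[0,0,0,0,0],[0,0,0,0,0],[0,0,0,0,0],[0,0,0,0,0],[0,0,0,0,0],[0,0,0,0,0]]]}}

```text
time: 39.85
position: [0.6587, -0.1574, 0.2132]
tcp_rot: [-1.57, -0.057, 0.056]
contact_force: [-0.1, 0.1, 1.9]
opening: 0.143
```

```bash
python3 - <<'E'
from h import *
go([.6586,-.157,.210],94.1)
E
```

```text
pos [ 0.6587 -0.1574  0.2132] phi 94.13 open 0.143 t 39.85 F [-0.1  0.1  1.9] q7 1.2 tilt [ 0.0002 -0.0002]
  shift units xyz [-0.002  0.064  0.007] turn units 0.005
```

{"method": "carry_out", "body": {"motion": [[[0,0,-0.2,0,0],[0,0,-0.5,0,0],[0,0,-0.7,0,0],[0,0,-0.7,0,0],[0,0,-0.7,0,0],[0,0,-0.7,0,0],[0,0,-0.5,0,0],[0,0,0,0,0]]]}}

```text
time: 40.65
position: [0.6595, -0.1566, 0.4177]
tcp_rot: [-1.571, -0.062, 0.051]
contact_force: [0.6, 0.4, -0.8]
opening: 0.146
```

```bash
python3 - <<'E'
from h import *
import pickle
go([.4556,-.2648,.41],71.6)
d=snap('wrist','w15.png');pickle.dump(d,open('w15.pkl','wb'))
E
```

```text
pos [ 0.6595 -0.1566  0.4177] phi 94.13 open 0.146 t 40.65 F [ 0.6  0.4 -0.8] q7 1.35 tilt [ 0.0074 -0.0005]
  shift units xyz [-4.224  0.124 -1.865] turn units 4.505
```

View pics/w15.png

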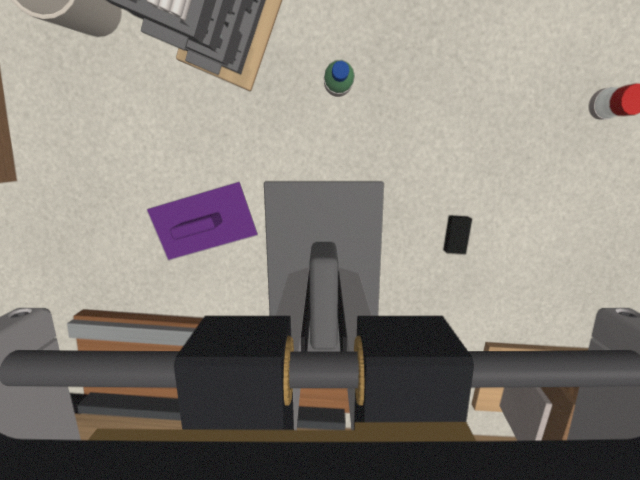

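The lid is held by the rib at (323,295), with its plate's front edge from (264,181) to (384,181).

```bash
python3 - <<'E'
from h import *
import pickle
d=pickle.load(open('w15.pkl','rb'))
s=bot.sense(); p=np.array(s['position']); M=R.from_rotvec(s['tcp_rot']).as_matrix()
z=p[2]-.180-.0262
P=onplane(d,[(264,181),(384,181)],z)
Q=np.array([M.T@(np.r_[k,z]-p) for k in P])*1e3; print(Q.round(1))
crop(d['image'],(325,230),75,70,'w15c.png',5)
E
```

```text
[[-56.4 206.  -32.2]
 [-56.4 206.   33.3]]
```

View pics/w15c.png

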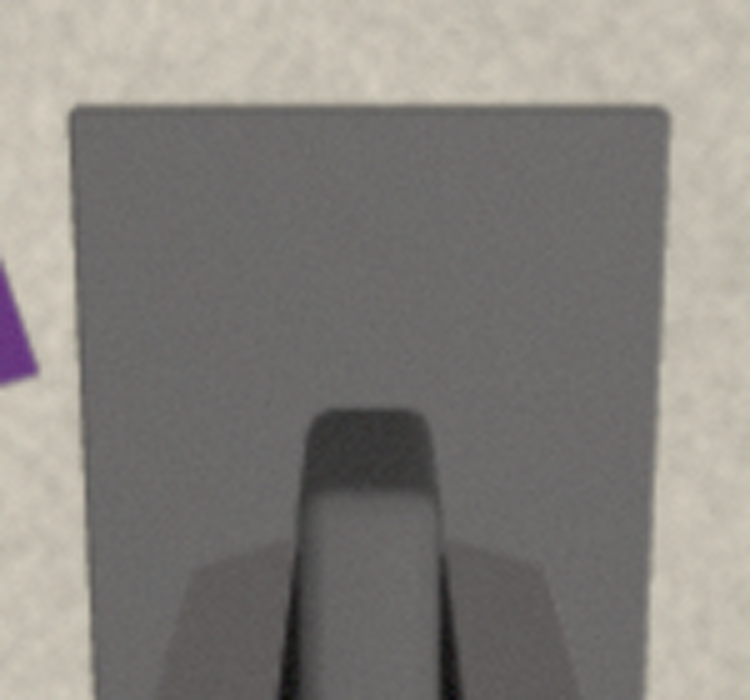

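{"method": "carry_out", "body": {"motion": [[[0,-0.4,0,-0.18,0],[0,-0.55,0,-0.24,0],[0,-0.55,0,-0.24,0],[0,-0.55,0,-0.24,0],[0,-0.55,0,-0.24,0],[0,-0.55,0,-0.24,0],[0,-0.55,0,-0.24,0],[0,-0.53,0,-0.24,0]]]}}

```text
time: 41.5
position: [0.4524, -0.2658, 0.4113]
tcp_rot: [-1.569, -0.054, 0.059]
contact_force: [-0.4, -0.6, -1.9]
opening: 0.146
```

{"method": "carry_out", "body": {"motion": [[[0,0,0,0,1],[0,0,0,0,1],[0,0,0,0,1],[0,0,0,0,1],[0,0,0,0,0.5],[0,0,0,0,0],[0,0,0,0,0]]]}}

```text
time: 42.2
position: [0.454, -0.2652, 0.412]
tcp_rot: [-1.556, 0.252, -0.249]
contact_force: [-0.9, -0.3, -1.5]
opening: 0.148
```

```bash
python3 - <<'E'
from h import *
go([.4550,-.2646,.372],71.6)
E
```

```text
pos [ 0.454  -0.2652  0.412 ] phi 71.7 open 0.148 t 42.2 F [-0.9 -0.3 -1.5] q7 1.21 tilt [-0.0017  0.0009]
  shift units xyz [0.017 0.8   0.018] turn units 0.02
```

{"method": "carry_out", "body": {"motion": [[[0,0.02,0.3,0.02,0.02],[0,0,0.3,0,0],[0,0,0.2,0,0],[0,0,0,0,0],[0,0,0,0,0]]]}}

```text
time: 42.7
position: [0.4558, -0.2646, 0.3726]
tcp_rot: [-1.555, 0.253, -0.252]
contact_force: [0.9, -0.2, -0.2]
opening: 0.148
```

```bash
python3 - <<'E'
from h import *
go([.4550,-.2646,.3592],71.6)
d=snap('scene','s7.png'); crop(d['image'],(280,140),60,50,'s7c.png',6)
d=snap('wrist','w16.png');crop(d['image'],(325,230),100,90,'w16c.png',4)
E
```

```text
pos [ 0.4558 -0.2646  0.3726] phi 71.55 open 0.148 t 42.7 F [ 0.9 -0.2 -0.2] q7 1.15 tilt [-0.0003  0.0007]
  shift units xyz [-0.014  0.268 -0.006] turn units -0.009
```

View pics/s7c.png

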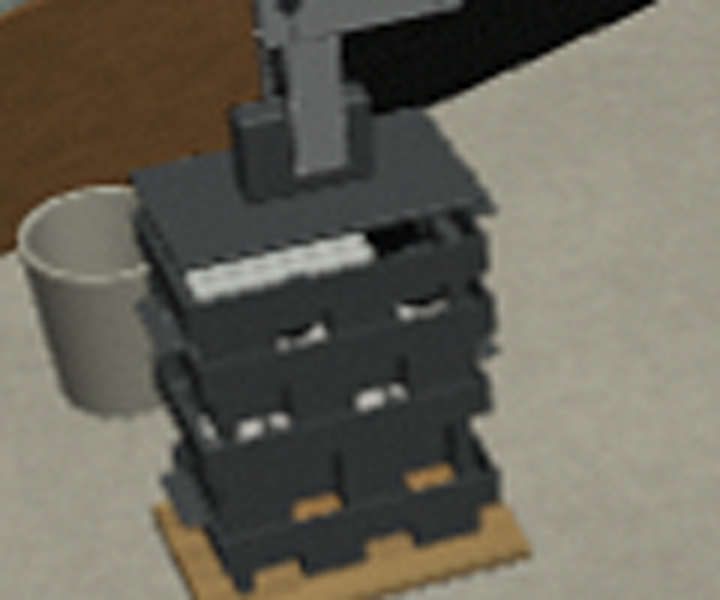

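View pics/w16c.png

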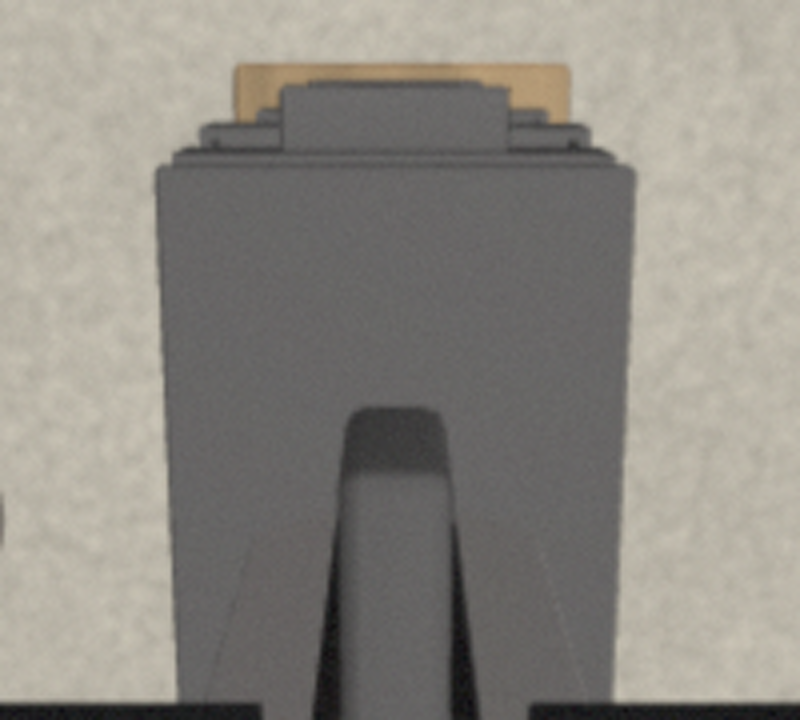

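The lid is centred and parallel above the stack. Lowering gently.

{"method": "carry_out", "body": {"motion": [[[0,-0.01,0.08,0,0],[0,0,0.08,0,0],[0,0,0.06,0,0],[0,0,0.03,0,0],[0,0,0,0,0]]]}}

```text
time: 43.3
position: [0.4551, -0.2645, 0.3602]
tcp_rot: [-1.556, 0.253, -0.253]
contact_force: [-0.8, -0.2, -1.0]
opening: 0.147
```

{"method": "carry_out", "body": {"motion": [[[0,0,0.02,0,0],[0,0,0,0,0]]]}}

```text
time: 43.5
position: [0.4552, -0.2645, 0.3594]
tcp_rot: [-1.556, 0.253, -0.253]
contact_force: [-0.6, 0.3, -1.1]
opening: 0.145
```

{"method": "carry_out", "body": {"motion": [[[0,0,0.02,0,0],[0,0,0,0,0],[60,0,0,0,0],[60,0,0,0,0],[60,0,0,0,0],[60,0,0,0,0]]]}}

```text
time: 44.1
position: [0.4552, -0.2645, 0.3583]
tcp_rot: [-1.556, 0.253, -0.253]
contact_force: [-0.2, 0.6, -0.5]
opening: 0.448
```

{"method": "carry_out", "body": {"motion": [[[60,0,-0.3,0,0],[60,0,-0.5,0,0],[60,0,-0.5,0,0],[60,0,-0.5,0,0],[60,0,-0.2,0,0],[60,0,0,0,0],[60,0,0,0,0]]]}}

```text
time: 44.8
position: [0.4548, -0.2646, 0.4575]
tcp_rot: [-1.556, 0.254, -0.252]
contact_force: [-0.4, -0.6, 0.7]
opening: 0.598
```

```bash
python3 - <<'E'
from h import *
import pickle
go([.46,-.26,.46],71.6)
d=snap('scene','s8.png'); crop(d['image'],(280,140),60,50,'s8c.png',6)
d=snap('wrist','w17.png');pickle.dump(d,open('w17.pkl','wb'));crop(d['image'],(325,240),75,90,'w17c.png',3.3)
E
```

```text
pos [ 0.4548 -0.2646  0.4575] phi 71.52 open 0.598 t 44.8 F [-0.4 -0.6  0.7] q7 1.25 tilt [-0.0013  0.0003]
  shift units xyz [ 0.069 -0.05   0.12 ] turn units -0.017
```

View pics/s8.png

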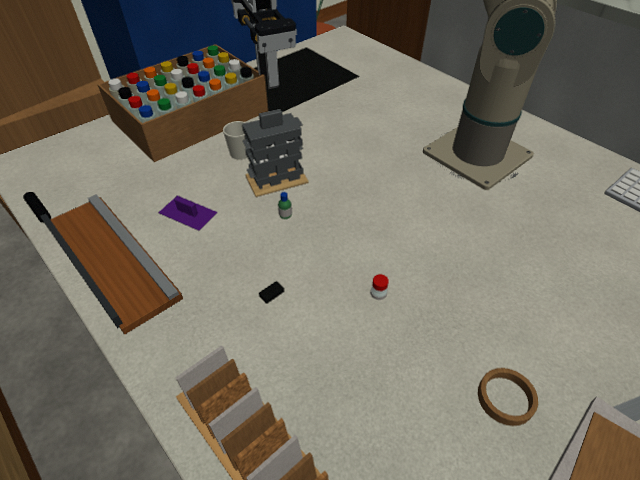

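View pics/s8c.png

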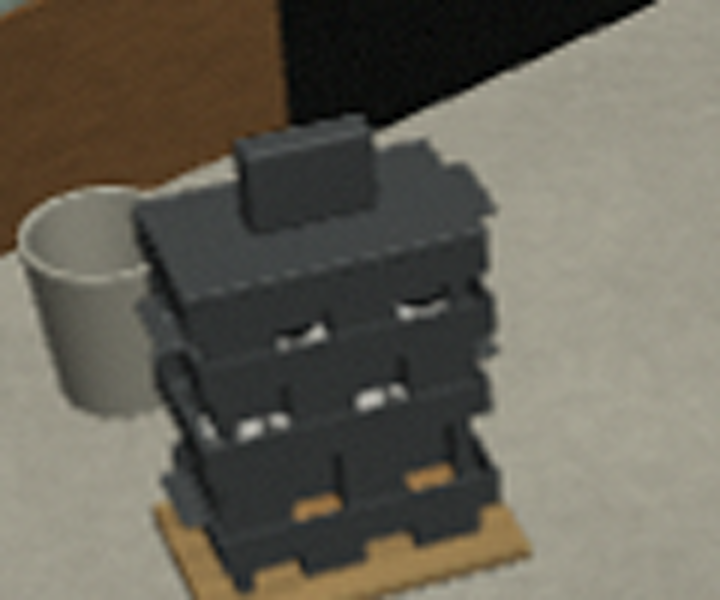

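View pics/w17c.png

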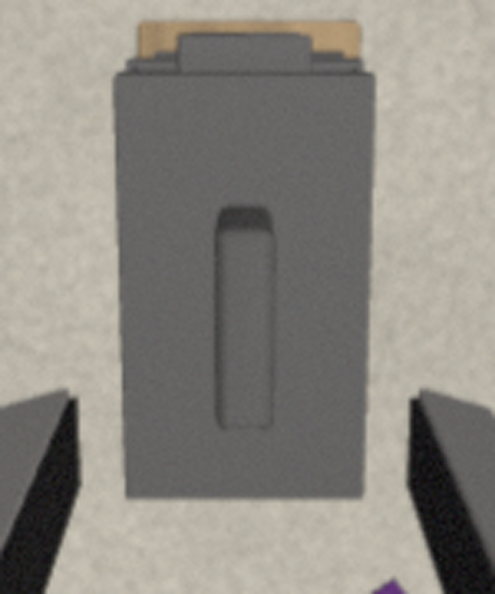

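The lid sits flush on the rim and parallel to it, the bystanders are where they were, and the gripper is clear. One last number check, then hand in.

```bash
python3 - <<'E'
from h import *
import pickle
d=pickle.load(open('w17.pkl','rb'))
pose(d,[(113,75),(375,75),(364,497),(126,497)],(250,150),3.3,.153)
a=pickle.load(open('d0.pkl','rb'))['scene']['image']; b=cv2.imread('pics/s8.png')[:,:,::-1]
df=np.abs(a.astype(int)-b).sum(2)
for n,(x,y) in dict(jar=(380,287),bottle=(285,207),eraser=(271,292),tape=(508,397),mug=(233,140),purple=(188,212)).items():
    print(n,(df[y-14:y+14,x-9:x+9]>80).mean().round(3))
bot.hand_in()
E
```

```text
ctr [ 0.4552 -0.2646] yaw 161.71 161.55 L 113.9 W 65.2 widths 0.0652 0.0653
jar 0.0
bottle 0.0
eraser 0.0
tape 0.0
mug 0.0
purple 0.0
the job is handed in; nothing more can be done
```

The job is done and handed in at about 45 s of the 128 s allowed. The deep, middle and shallow trays are stacked on the base in that order, with tabs at alternating ends. The grey lid is on top, and everything is let go with the gripper about 10 cm clear.

- **Trays:** each tray's apparent width in the wrist camera fits the full lug height (rims at 86, 122 and 150 mm), so none has nested. Their centres lie within about 2 mm of the base's centre and their yaws within 0.3° of the base line. The middle tray is furthest off, about 2 mm along its length and inside its 4.5 mm play. My wrist readings of that lengthwise offset disagree by 1–2 mm.
- **Lid:** it sits flush, about 0.5 mm and 0.1° from the top tray.
- **Bystanders:** comparing the first and last scene pictures shows no change at the jar, bottle, eraser, tape roll, mug or purple lid. The forces printed at the end of each move stayed below 8 N, and no check failed.

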